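Try a new key in the samovar tap and break its taper free with the drift

TASK

Try the new brass key in the samovar tap that is held in the vice: lower it into the tap with its wing turned some 40 degrees off the line of the spout, seat it firmly but without jamming it by a twisting push of about 10 N that brings the wing into line with the spout, and let go of it. While its taper grips, push the steel drift, point first, through the slot below the key, gently and steadily, until the key breaks free; leave the drift in the slot with the key standing loose on it in the tap. Leave the old key and the tea things where they are.

Things in the scene. Friction and masses are not known exactly. Their poses are not given: they have to be found in the camera images.
- key: New tap key, all bright brass, 96 mm tall, 185 g, tail down in one of two loose holes of a 62 mm high pine block, hanging by its collar. Origin at the tail's tip, z up its axis. From z = 0: tail 10 mm across; plug z 10-46 mm, tapering from 17.8 to 25 mm across; collar 38 mm across, z 52-57; flat wing z 62-96, 12 mm thick along x, 44 mm wide along y.
- key_grip (a point): Where to hold the new key: in the wing, on the axis, 80 mm above the tail's tip. Grip across the 12 mm thickness (along the key's x). Fingertips may reach 22 mm below this point before they meet the collar. The plug is round: it enters the tap at any turn.
- key_tail (a point): Tip of the new key's tail, its lowest point. In the tap the taper first touches with this tip 58 to 66 mm above the table: how tight the bore is cannot be seen, so feel for it. Seated, it sits 1 to 2 mm below first touch; pushed straight the key resists with some 15 N per mm, turned while pushed it draws in deeper.
- tap: Brass samovar tap, its inlet pipe held in a small blue vice; fixed. Origin on the table under the axis of the upright barrel, z up; x along the inlet to the vice, so the spout points to -x; y along the drift slot. Barrel 41 mm across, 107 mm high, with a tapered bore open at the top. The vice, under 100 mm high, begins 40 mm from the axis on the +x side; its screw sticks out to +y.
- tap_mouth (a point): Centre of the barrel's open top, on its axis, 107 mm above the table. A downward push of 9 to 12 N kept up while the key is twisted to and fro seats it so that it holds by itself; over 13 N while twisting, or 30 N straight down, may jam it. The wing (the key's y) must end along the tap's x, within 10 degrees, either way round.
- slot (a point): On the barrel's axis at the floor of the drift slot, 48 mm above the table. The slot runs straight through the barrel's foot along the tap's y, 39 mm long, open at both ends (-y is the free side), 14 mm wide along x; a seated key's tail hangs 8 to 17 mm above this floor.
- drift: Steel wedge with wooden grips, 160 mm long, about 220 g, lying on a low pine rest, underside 28 mm above the table, point towards the robot's left (+y, within 20 degrees). Origin in the middle of its flat underside, x to the point, z up. Blade 10 mm thick along y (4 mm at the point); 5 mm high at the point, rising 0.22 mm per mm to 24.8 mm at 90 mm from it, then level.
- drift_grip (a point): Where to hold the drift: mid wooden grips (14 mm thick along the drift's y, 50 mm long), 140 mm behind the point, 12.4 mm above the underside, half-way up. The rest leaves this part free underneath.
- drift_point (a point): The drift's point, level with its flat underside. Slid along the slot's floor the drift meets the key's tail 15 to 55 mm behind this point. The push rises to 5 to 15 N, then drops to 1 to 3 N once the key is free, 5 to 15 mm further; the key then just rests on the drift.
- old_key: The old key, same shape but dark steel with a black wing 36 mm wide, in the other hole of the pine block, 72 mm from the new key. Leave it.
- creamer: White ceramic creamer, 78 mm tall, 72 mm in diameter. Leave it.
- sugar_bowl: Blue sugar bowl, 60 mm tall, 100 mm in diameter. Leave it.
- tea_glass: Tea glass in a steel holder, 95 mm tall, 67 mm in diameter. Leave it.
- coasters: Stack of red plastic coasters, 30 mm tall, 92 mm in diameter. Leave it.
There are look-alikes about, which are no part of the job. Several things have the shape of the key; the one meant has the colours described above.

How it is judged (in metres and radians):
On the way, in this order (a step that is already met when the one before it is completed fails the run):
1. the key bears in the tap's bore (over 6 N of contact, tail below 68 mm) with its wing still turned more than 17 degrees off the line of the spout (contact force between key and tap above 6 N and angle between the y axis of key and the x axis of tap, either way round above 0.3 rad and z of key_tail in the frame of tap below 0.068 m), for 0.05 s.
2. the key is seated: its taper grips the bore with more than 60 N all told, the wing lies within 10 degrees of the line of the spout, and the fingers have let go of it (contact force between key and tap above 60 N and angle between the y axis of key and the x axis of tap, either way round below 0.17 rad and contact force between the fingers and key below 0.1 N), for 0.3 s.
3. the drift bears on the key's tail (over 2 N) while the taper still grips (over 35 N) and no finger touches the key (contact force between key and tap above 35 N and contact force between drift and key above 2 N and contact force between the fingers and key below 0.1 N), for 0.05 s.
At the end, for the whole second after the job is handed in: The key is free of the bore (under 6 N of contact with the tap) and stands upright (within 7 degrees) in the tap with its tail resting on the drift (over 0.5 N), less than 74 mm above the table and within 6 mm of the barrel's axis; key and drift are at rest (contact force between key and tap below 6 N and contact force between drift and key above 0.5 N and z of key_tail in the frame of tap below 0.074 m and angle between key's own z axis and vertical below 0.12 rad and horizontal distance between key_tail and slot below 0.006 m and linear speed of each of key, drift below 0.02 m/s); the robot touches nothing.
It fails at once if the key is jammed: its contact with the tap passes 125 N all told (contact force between key and tap above 125 N).
It fails at once if the drift is forced against the key with more than 50 N (contact force between drift and key above 50 N).
It fails at once if the old key is moved by more than 30 mm (distance of old_key from where it was at the start of the episode above 0.03 m).
It fails at once if the creamer, sugar bowl, tea glass or coasters are moved by more than 30 mm or tipped by more than 17 degrees (distance of any of creamer, sugar_bowl, tea_glass, coasters from where it was at the start of the episode above 0.03 m or angle between any of creamer, sugar_bowl, tea_glass, coasters's own z axis and vertical above 0.3 rad).
It also fails if it takes over 72 s, if anything falls off the work surface, if the arm or the gripper's body presses on something with over 40 N, if the wrist force passes 120 N, or if a joint passes its speed limit or range.

ROBOT

A 6-joint arm with a two-finger parallel gripper is mounted at the origin on the work surface. World frame = base frame: x ahead of the robot, y to its left, z up, the work surface at z = 0. Lengths are in mm, angles in rad, forces in N, time in s.
With the tool pointing down it reaches from about 325 to 850 mm from the base axis. Payload 4.4 kg.
Tool frame: the origin (TCP) lies at the very end of the fingers, on their centre line; the grasp point (between the pads) lies 19 mm behind it; z points along the fingers, y is the direction in which the jaws open and shut (so a half turn about z gives the same grasp; the last joint's range is limited). The gripper opens to 94 mm and grips with 3 to 60 N. Pads are 16 mm wide; open, the fingers measure 119 mm over their backs; the gripper's body (75 mm by 177 mm) begins 78 mm behind the grasp point.
Start: joints at [-1.302, 0.207, 1.542, -0, 1.393, -0.15], TCP at [233.82, -525.314, 182.447] pointing down, gripper open.
Joint ranges: [-2.73, 2.73], [-0.86, 2.22], [0.23, 2.46], [-1.11, 4.25], [0.08, 2.63], [-2.82, 2.82]. Speed limits (rad/s): [2.79, 2.79, 3.14, 3.14, 3.14, 3.14].

INTERFACE

Orientations are given as a unit quaternion [x, y, z, w].
In Python, from bench import robot gives the robot as it stands.
- The arm moves only by the tool step_arm, never from a script. Its argument "motion" is a list of rows, each an object of numbers: "x", "y", "z": the shift along the tool's x, y, z in m; "spin": the turn about the tool's z in rad. A call has exactly 5 rows; each row shifts and turns the pose as measured when the row begins, along the tool's axes as they then stand; what a row does not reach is not made up. A row lasts 1/8 s, in which the tool goes at most 62.5 mm and 10.7 degrees, less where a joint would pass 70% of its speed; a pose out of reach is approached as far as the arm can. A call is refused whole if a number of a shift passes 0.0625 or a number of a turn 0.188, either way. A call with a gripper value outside its range is refused whole. "gripper" is the opening in per cent of the stroke, from 0 (shut) to 100 (fully open), set as the call begins (left out, the last holds). The fingers move at their own pace and stop on an object; "squeeze" is the grip in N (left out, the last holds). Time passes only in rows, so rows that do not move let the fingers close, or fill a call up. It gives the time, the measured TCP pose, the force and the opening at its end, in the units of the state.
- robot.observe(): the state, without advancing time (a new reading comes with each control period).
- robot.read_camera(name): name is "scene" or "top" or "wrist"; returns the picture (480x640x3 uint8, red, green, blue); there is no depth.
- robot.calibration(name): a dict with "mtx" (3x3 intrinsics, pixels), "world_from_camera" (4x4, takes a point from camera to world coordinates); the wrist camera has in their place "tool_from_camera" (4x4, takes a point from camera to tool coordinates, whose origin is the TCP and whose axes are the flange's). Camera axes: x right, y up, looking along -z (the intrinsics and any distortion apply to the point x, -y, -z); pixel columns grow to the right and rows downward; lengths in mm; the calibration is good to about 2 mm. A picture is of the moment at which its call begins: read the wrist's pose just before it. calibration takes no time and is no camera call.
- robot.sign_off(): hands the job in, once; it reports no verdict.
Trained networks look in the newest picture that a camera, given by its name, has taken for a name from the list of things; names that differ only in an ending like _2 or _b are one class to them, and where a whole thing is asked for, a point or a joint stands for the part that bears it (a point fixed in the world has none). Each returns a list of dicts, best first, with "score" (0 to 1); they miss things now and then, are a little off and sometimes report something else, mostly with a low value. They report only what shows in the picture. A call takes as long as a camera call. They do not tell look-alikes from the thing itself.
- robot.spot_in(camera, target): "location" ([x, y, z] in mm, in world coordinates, good to about 4 mm: the middle of the surface that is visible of it).
- robot.tip_of(camera, target): "location" ([x, y, z] in mm, in world coordinates, good to about 4 mm: a listed point, or the origin of a listed thing).
The state is a dict: "time_s": time; "joint_pos": joint angles; "joint_vel": joint speeds; "joint_torque": joint torques, N m; "tcp_pos": TCP position; "orientation": TCP orientation; "force": force on the tool from outside, world axes, zero at the start; "wrist_torque": the same for the moment, N m; "opening": opening from 0.0 (shut) to 1.0 (fully open).
Only numpy, scipy, OpenCV 4.12 (cv2) and the standard library are available. Lean on these libraries where they do the work, as an engineer would, in place of code of your own. Each camera call takes 0.05 s, during which the arm holds its last target.

## Working session

There is one attempt and no reset: what is moved stays moved. The work goes in short steps, Python scripts to look and compute and a tool call to move; the robot and the scene stay as the last step left them, time stands still between calls to the robot, and variables do not carry over. Pictures are saved under pics/ and viewed, and the job is handed in when it is done.

Besides the shell and the picture viewer there is one more tool, called after "Call:" by a JSON object that holds its "api" and its "payload". step_arm: Moves the arm, as the interface text tells. Its arguments: {"type":"object","properties":{"motion":{"type":"array"},"gripper":{"type":"number"},"squeeze":{"type":"number"}},"required":["motion"]}

```bash
ls; mkdir -p pics; python3 - <<'E'
from bench import robot
import cv2,json
print(robot.observe())
for n in ["scene","top","wrist"]:
    im=robot.read_camera(n); cv2.imwrite(f"pics/{n}0.png",im[:,:,::-1])
    c=robot.calibration(n); print(n,{k:(v.tolist() if hasattr(v,'tolist') else v) for k,v in c.items()})
E
```

```text
pics
{'time_s': 0.0, 'joint_pos': array([-1.30250943e+00,  2.07402829e-01,  1.54289668e+00, -4.83016000e-05,
        1.39349226e+00, -1.50515939e-01]), 'joint_vel': array([ 2.22663651e-04, -8.45997511e-04,  5.67515988e-04,  1.48037258e-03,
       -6.85254314e-05,  4.09586201e-04]), 'joint_torque': array([-2.46413743e-03, -3.70893359e+01, -2.81413633e+01,  6.96705398e-02,
        3.63570009e-02, -1.71468146e-04]), 'tcp_pos': array([ 233.57566715, -524.51023849,  181.32777152]), 'orientation': array([ 9.78154038e-01,  2.07878495e-01, -8.84368821e-05, -1.09625358e-03]), 'force': array([ 0.02545959,  0.21706433, -0.43217037]), 'wrist_torque': array([-0.05780635,  0.033612  ,  0.02275371]), 'opening': 1.0029268626396903}
scene {'mtx': [[474.6739489131768, 0.0, 317.3680047697231], [0.0, 474.6739489131768, 232.30951190950543], [0.0, 0.0, 1.0]], 'world_from_camera': [[-0.5742645916512745, -0.4667598917317047, 0.6725737002338126, 1241.8054641833335], [0.8186446342005672, -0.3338403307926153, 0.46730246782025087, 530.6492075064068], [0.00641417728273053, 0.8189541116612606, 0.5738231620655454,
[... 195 characters left out ...]
36630248100718, 0.986068646255795, -0.1659920168025526, 344.8851058464507], [-0.9997586138900046, -0.007403502609146271, 0.020685794687480948, 89.99652219989679], [0.019168691234714517, 0.16617404436427397, 0.9859101116511425, 1319.3279350818586], [0.0, 0.0, 0.0, 1.0]]}
wrist {'mtx': [[362.0144013236422, 0.0, 316.0339187649003], [0.0, 362.0144013236422, 238.47112414631812], [0.0, 0.0, 1.0]], 'tool_from_camera': [[-0.0011692366789778613, 0.9654881651957996, 0.2604443045114127, 77.17907635227668], [0.9999992715014911, 0.0012069670888135396, 1.5064207942066894e-05, -0.505703275028857], [-0.0002998033895279951, 0.26044413239175007, -0.9654888730693033, -203.2645062140814], [0.0, 0.0, 0.0, 1.0]]}
```

View pics/scene0.png

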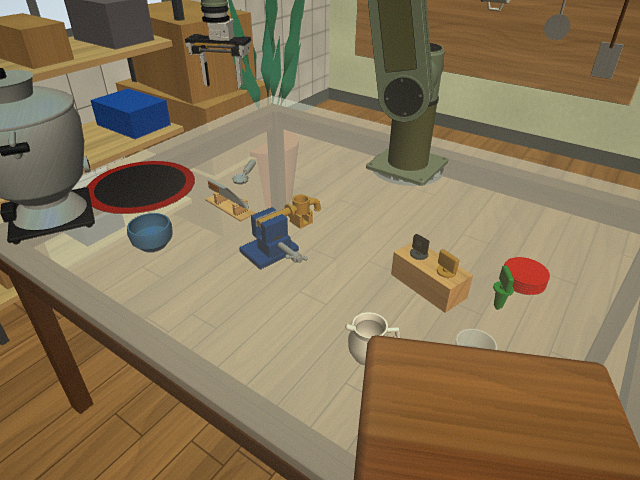

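View pics/top0.png

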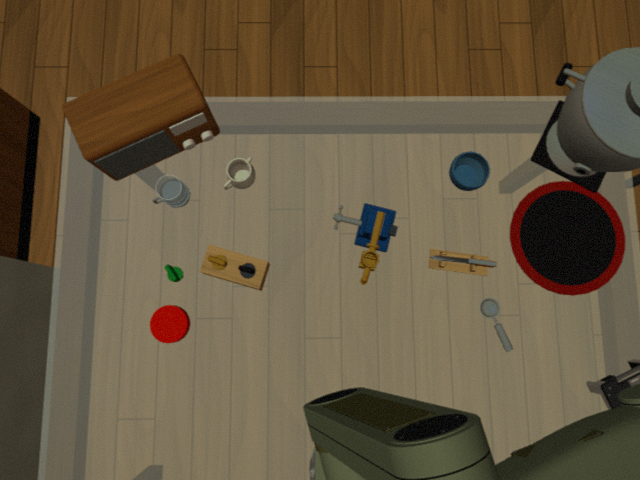

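View pics/wrist0.png

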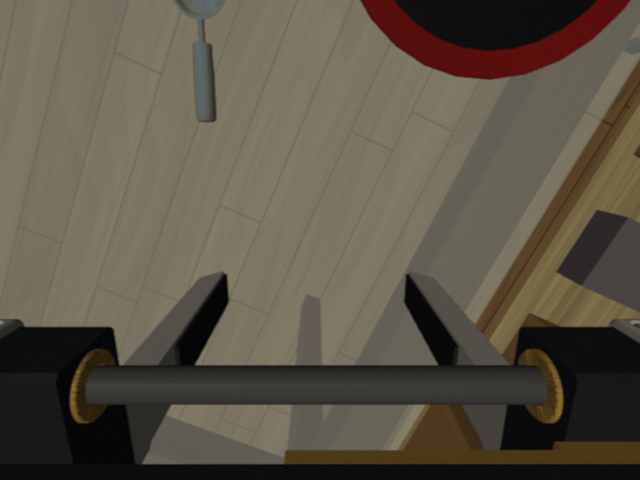

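```bash
cat > h.py <<'E'
from bench import robot
import numpy as np, cv2
from scipy.spatial.transform import Rotation as R
def cam(name,st=None):
    c=robot.calibration(name); K=np.array(c["mtx"])
    if "world_from_camera" in c: T=np.array(c["world_from_camera"])
    else:
        st=st or robot.observe()
        W=np.eye(4); W[:3,:3]=R.from_quat(st["orientation"]).as_matrix(); W[:3,3]=st["tcp_pos"]
        T=W@np.array(c["tool_from_camera"])
    return K,T
def proj(P,KT):
    K,T=KT; P=np.atleast_2d(P); q=(P-T[:3,3])@T[:3,:3]
    q=q*[1,-1,-1]; u=q@K.T; return u[:,:2]/u[:,2:]
def ray(px,KT):
    K,T=KT; d=np.linalg.inv(K)@[px[0],px[1],1]; d=T[:3,:3]@(d*[1,-1,-1]); return T[:3,3],d/np.linalg.norm(d)
def onz(px,z,KT):
    o,d=ray(px,KT); return o+d*(z-o[2])/d[2]
def tri(obs):
    A=np.zeros((3,3));b=np.zeros(3)
    for px,KT in obs:
        o,d=ray(px,KT);M=np.eye(3)-np.outer(d,d);A+=M;b+=M@o
    return np.linalg.solve(A,b)
def st():
    s=robot.observe(); Rm=R.from_quat(s["orientation"]).as_matrix()
    yaw=np.degrees(np.arctan2(Rm[1,0],Rm[0,0]))
    print("t%.2f tcp %s xaxis-yaw %.2f tilt %.2f F %s Tq %s open %.3f"%(s["time_s"],s["tcp_pos"].round(1),yaw,np.degrees(np.arccos(-Rm[2,2])),s["force"].round(2),s["wrist_torque"].round(3),s["opening"]),"q",s["joint_pos"].round(2)); return s
def go(target,yaw=None):
    """tool-frame shift (m) and spin (rad) to get there"""
    s=robot.observe(); Rm=R.from_quat(s["orientation"]).as_matrix()
    d=Rm.T@(np.array(target)-s["tcp_pos"])/1000
    y=np.degrees(np.arctan2(Rm[1,0],Rm[0,0]))
    sp=None if yaw is None else -np.radians((yaw-y+180)%360-180)
    print("shift tool m",d.round(4),"spin",None if sp is None else round(sp,4))
def snap(name,f,crop=None,scale=1):
    s=robot.observe(); im=robot.read_camera(name)[:,:,::-1]
    cv2.imwrite("pics/raw_"+f,im)
    if crop: im=im[crop[1]:crop[3],crop[0]:crop[2]]
    if scale!=1: im=cv2.resize(im,None,fx=scale,fy=scale,interpolation=cv2.INTER_CUBIC)
    cv2.imwrite("pics/"+f,im); return s,im
E
python3 - <<'E'
from h import *
for c in ["top","scene"]:
    robot.read_camera(c)
    for t in ["key","key_grip","tap","tap_mouth","slot","drift","drift_grip","drift_point"]:
        for r in robot.tip_of(c,t)[:3]: print(c,t,np.round(r["location"],0),round(r["score"],2))
st()
E
python3 - <<'E'
import cv2
im=cv2.imread("pics/top0.png")
cv2.imwrite("pics/t_a.png",cv2.resize(im[190:350,190:510],None,fx=2.5,fy=2.5,interpolation=cv2.INTER_CUBIC))
im=cv2.imread("pics/scene0.png")
cv2.imwrite("pics/s_a.png",cv2.resize(im[150:320,190:510],None,fx=2.5,fy=2.5,interpolation=cv2.INTER_CUBIC))
E
```

```text
top key [496. 322.  10.] 0.72
top key [498. -34.  -2.] 0.61
top key [466. 431.  -2.] 0.54
top key_grip [468. 426.  80.] 0.69
top key_grip [492. 325.  91.] 0.51
top tap [495. -36.  -2.] 0.61
top tap_mouth [494. -38. 110.] 0.97
top slot [496. -38.  50.] 0.79
top drift [ 499. -272.   29.] 0.79
top drift_grip [ 490. -332.   38.] 0.61
top drift_point [ 511. -196.   28.] 0.76
scene key [469. 434.   2.] 0.97
scene key_grip [492. 318.  91.] 0.65
scene key_grip [470. 426.  77.] 0.59
scene tap [494. -36.   2.] 0.98
scene tap_mouth [495. -40. 107.] 0.94
scene tap_mouth [493. -33.   2.] 0.17
scene slot [497. -37.  51.] 0.83
scene drift [ 494. -278.   26.] 0.94
scene drift_point [ 508. -202.   25.] 0.78
scene drift_point [493. -37.   1.] 0.67
t1.05 tcp [ 233.8 -525.3  182.5] xaxis-yaw 24.00 tilt 0.00 F [ 0.15 -0.78  0.25] Tq [-0.028 -0.016  0.012] open 0.999 q [-1.3   0.21  1.54  0.    1.39 -0.15]
```

View pics/t_a.png

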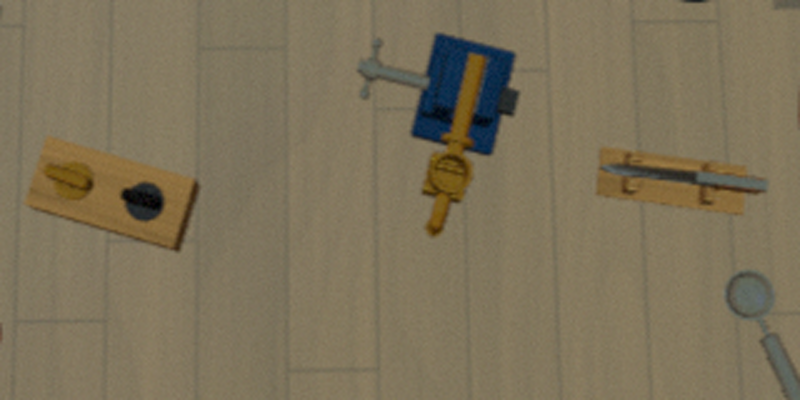

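View pics/s_a.png

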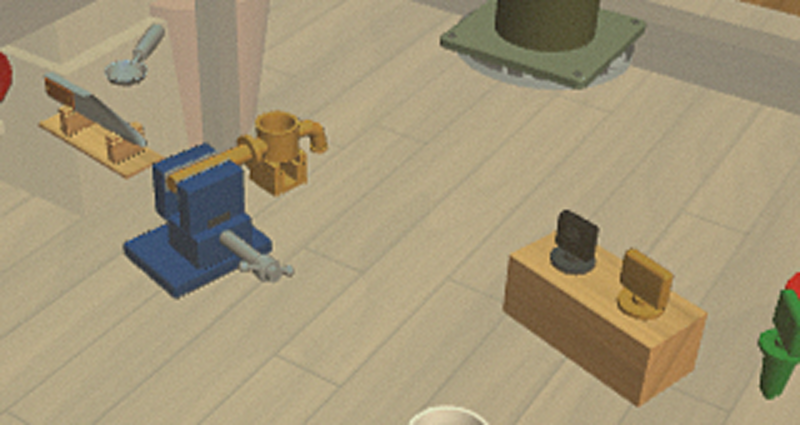

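```bash
python3 - <<'E'
from h import *
T=cam("top");S=cam("scene")
print("new",onz((217,261),90,T),"old",onz((247,270),90,T),onz((190+70/2.5,190+181/2.5),70,T))
for n,P in dict(new=(492,320,90),tap=(495,-38,107)).items(): print(n,proj(P,T),proj(P,S))
E
```

```text
new [493.16855768 322.45716366  90.        ] old [471.22683421 251.50015585  90.        ] [492.1816972  323.76871721  70.        ]
new [[218.03300456 261.483232  ]] [[446.57964011 259.44824499]]
tap [[370.05137883 258.07256482]] [[299.83914225 198.08774824]]
```

```bash
python3 - <<'E'
from h import *
st();go((495,-285,210),81)
E
```

```text
t1.05 tcp [ 233.8 -525.3  182.5] xaxis-yaw 24.00 tilt 0.00 F [ 0.15 -0.78  0.25] Tq [-0.028 -0.016  0.012] open 0.999 q [-1.3   0.21  1.54  0.    1.39 -0.15]
shift tool m [ 0.3363 -0.1133 -0.0275] spin -0.9949
```

Call:
{"api": "step_arm", "payload": {"motion": [{"x": 0.058, "y": -0.02, "z": -0.006}, {"x": 0.058, "y": -0.02, "z": -0.006}, {"x": 0.058, "y": -0.02, "z": -0.006}, {"x": 0.058, "y": -0.02, "z": -0.006}, {"x": 0.058, "y": -0.02, "z": -0.006}]}}

```text
validation failed for argument at $.mo...
```

```bash
python3 - <<'E'
from h import *
st();go((495,-285,210),81)
E
```

```text
t1.05 tcp [ 233.8 -525.3  182.5] xaxis-yaw 24.00 tilt 0.00 F [ 0.15 -0.78  0.25] Tq [-0.028 -0.016  0.012] open 0.999 q [-1.3   0.21  1.54  0.    1.39 -0.15]
shift tool m [ 0.3363 -0.1133 -0.0275] spin -0.9949
```

Call:
{"api": "step_arm", "payload": {"motion": [{"x": 0.058, "y": -0.02, "z": -0.006, "spin": 0}, {"x": 0.058, "y": -0.02, "z": -0.006, "spin": 0}, {"x": 0.058, "y": -0.02, "z": -0.006, "spin": 0}, {"x": 0.058, "y": -0.02, "z": -0.006, "spin": 0}, {"x": 0.058, "y": -0.02, "z": -0.006, "spin": 0}]}}

```text
time_s: 1.68
tcp_pos: [460.8, -316.0, 212.9]
orientation: [0.979, 0.203, 0.0, 0.001]
force: [0.0, -0.7, 0.2]
opening: 0.999
```

```bash
python3 - <<'E'
from h import *
st();go((495,-285,210),81)
E
```

```text
t1.68 tcp [ 460.8 -316.   212.9] xaxis-yaw 23.38 tilt 0.12 F [ 0.02 -0.65  0.19] Tq [ 0.007 -0.051  0.019] open 0.999 q [-0.76  0.15  1.55 -0.    1.45  0.41]
shift tool m [ 0.0437 -0.0149  0.0029] spin -1.0057
```

```bash
python3 - <<'E'
from h import *
s,_=snap("wrist","w1.png")
for t in ["drift","drift_grip","drift_point"]:
    for r in robot.tip_of("wrist",t)[:3]: print(t,np.round(r["location"],1),round(r["score"],2))
E
```

```text
drift [ 494.6 -275.3   31.1] 0.58
drift_grip [ 490.4 -337.7   37.6] 0.82
drift_point [ 509.1 -196.8   25.5] 0.89
```

View pics/w1.png

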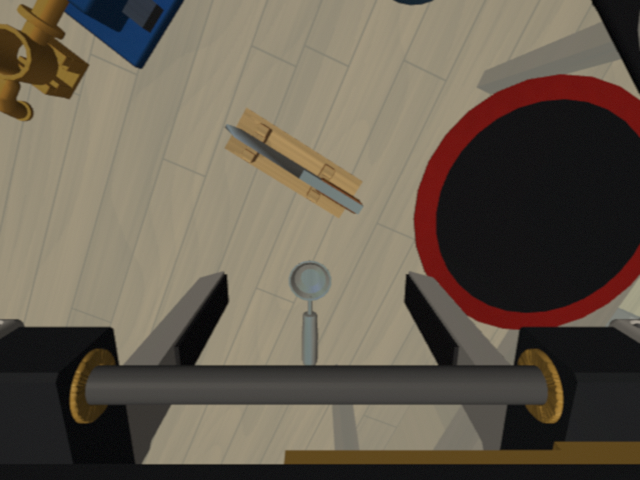

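```bash
python3 - <<'E'
from h import *
go((480,-40,230))
E
```

```text
shift tool m [ 0.1288 -0.2456 -0.0179] spin None
```

Call:
{"api": "step_arm", "payload": {"motion": [{"x": 0.026, "y": -0.05, "z": -0.004, "spin": 0}, {"x": 0.026, "y": -0.05, "z": -0.004, "spin": 0}, {"x": 0.026, "y": -0.05, "z": -0.004, "spin": 0}, {"x": 0.026, "y": -0.05, "z": -0.004, "spin": 0}, {"x": 0.026, "y": -0.05, "z": -0.004, "spin": 0}]}}

```text
time_s: 2.5
tcp_pos: [477.4, -39.7, 230.3]
orientation: [0.981, 0.194, -0.002, 0.001]
force: [1.3, 0.8, -0.6]
opening: 1.0
```

```bash
python3 - <<'E'
from h import *
st()
s,_=snap("wrist","w2.png")
for t in ["tap","tap_mouth","slot"]:
    for r in robot.tip_of("wrist",t)[:3]: print(t,np.round(r["location"],1),round(r["score"],2))
go((492,318,220),71)
E
```

```text
t2.50 tcp [477.4 -39.7 230.3] xaxis-yaw 22.32 tilt 0.25 F [ 1.3   0.78 -0.64] Tq [ 0.009 -0.045 -0.05 ] open 1.000 q [-0.26 -0.03  1.7  -0.    1.48  0.92]
tap [495.  -41.2  -1.9] 0.68
tap_mouth [495.4 -35.4 108.6] 0.78
tap_mouth [ 507.7 -196.8   27.3] 0.51
slot [493.6 -35.   49.1] 0.85
shift tool m [ 0.1506 -0.3255  0.0088] spin -0.8458
```

View pics/w2.png

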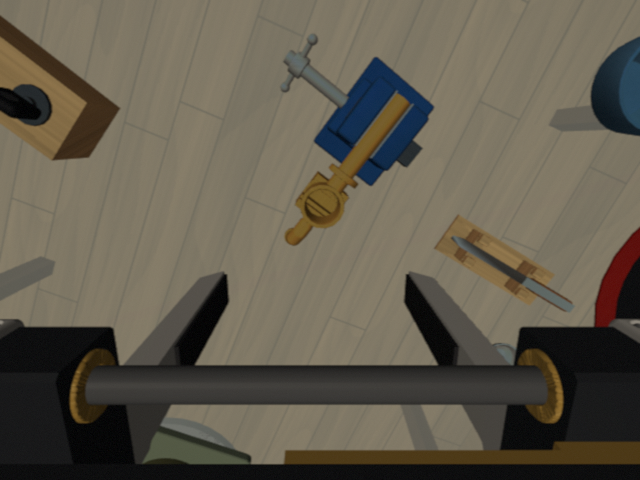

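```bash
python3 - <<'E'
import cv2
im=cv2.imread("pics/raw_w2.png")
cv2.imwrite("pics/w2z.png",cv2.resize(im[80:260,260:440],None,fx=3.3,fy=3.3,interpolation=cv2.INTER_CUBIC))
E
```

```text
(no output)
```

View pics/w2z.png

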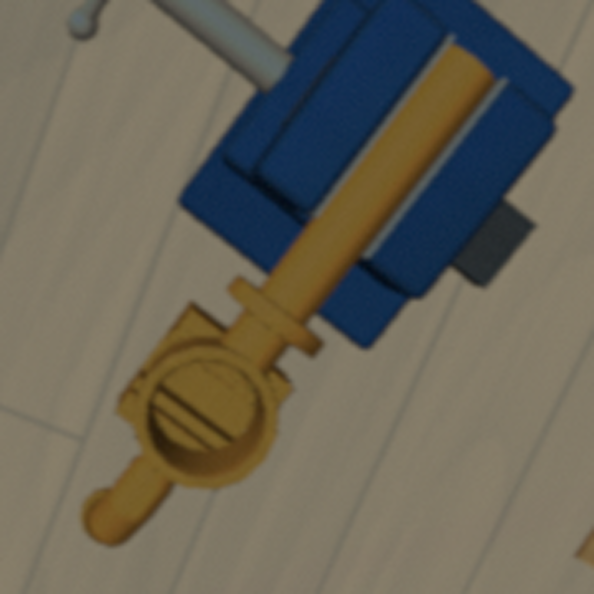

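Call:
{"api": "step_arm", "payload": {"motion": [{"x": 0.026, "y": -0.056, "z": 0.0, "spin": 0}, {"x": 0.026, "y": -0.056, "z": 0.0, "spin": 0}, {"x": 0.026, "y": -0.056, "z": 0.0, "spin": 0}, {"x": 0.026, "y": -0.056, "z": 0.0, "spin": 0}, {"x": 0.026, "y": -0.056, "z": 0.0, "spin": 0}]}}

```text
time_s: 3.32
tcp_pos: [500.0, 257.4, 226.8]
orientation: [0.984, 0.18, -0.002, 0.005]
force: [0.6, -0.5, 0.9]
opening: 1.004
```

```bash
python3 - <<'E'
from h import *
# state of w2
q=np.array([0.981,0.194,-0.002,0.001]); 
s=dict(orientation=q/np.linalg.norm(q),tcp_pos=np.array([477.4,-39.7,230.3]))
KT=cam("wrist",s)
f=lambda x,y:(260+x/3.3,80+y/3.3)
print("mouth",onz(f(207,412),107,KT))
for a,b,z in [((453,40),(315,215),95),((505,82),(367,258),95),((479,61),(341,236.5),90)]:
    A=onz(f(*a),z,KT);B=onz(f(*b),z,KT);d=A-B;print(A,B,np.degrees(np.arctan2(d[1],d[0])))
T=cam("top");print("top mouth",onz((190+449/2.5,190+173/2.5),107,T))
st()
s,_=snap("wrist","w3.png")
for t in ["key","key_grip"]:
    for r in robot.tip_of("wrist",t)[:3]: print(t,np.round(r["location"],1),round(r["score"],2))
go((492,318,220),71)
E
```

```text
mouth [498.30837825 -37.2530784  107.        ]
[612.92332475 -60.26473763  95.        ] [558.11230626 -44.7069165   95.        ] -15.846316076222461
[608.75371404 -77.64158322  95.        ] [553.03734901 -62.70944192  95.        ] -15.002865179943079
[611.75855815 -69.79721758  90.        ] [555.68066925 -54.32299202  90.        ] -15.4263987836719
top mouth [492.34927342 -36.8744464  107.        ]
t3.33 tcp [500.  257.4 226.8] xaxis-yaw 20.71 tilt 0.60 F [ 0.59 -0.47  0.9 ] Tq [-0.001  0.015 -0.013] open 1.004 q [ 0.33  0.15  1.51 -0.01  1.48  1.54]
key [470.2 430.5  -5.3] 0.87
key [499.  321.3   9.2] 0.75
key [496.7 -38.8   1.9] 0.66
shift tool m [ 0.0148 -0.0585  0.0056] spin -0.8723
```

View pics/w3.png

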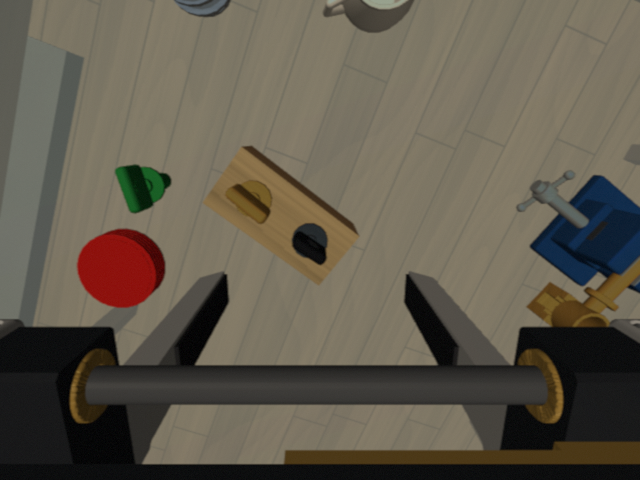

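Call:
{"api": "step_arm", "payload": {"motion": [{"x": 0.0, "y": -0.03, "z": 0.0, "spin": -0.174}, {"x": 0.02, "y": -0.02, "z": 0.0, "spin": -0.174}, {"x": 0.01, "y": 0.0, "z": 0.0, "spin": -0.174}, {"x": 0.01, "y": 0.0, "z": 0.0, "spin": -0.174}, {"x": 0.0, "y": 0.0, "z": 0.0, "spin": -0.174}]}}

```text
time_s: 4.1
tcp_pos: [516.3, 311.8, 223.4]
orientation: [0.813, 0.583, -0.008, 0.006]
force: [-0.1, -0.3, -0.8]
opening: 0.998
```

```bash
python3 - <<'E'
from h import *
st()
s,_=snap("wrist","w4.png")
for t in ["key","key_grip"]:
    for r in robot.tip_of("wrist",t)[:3]: print(t,np.round(r["location"],1),round(r["score"],2))
go((493,322,160),71)
E
```

```text
t4.10 tcp [516.3 311.8 223.4] xaxis-yaw 71.26 tilt 1.11 F [-0.07 -0.28 -0.83] Tq [-0.007 -0.075  0.044] open 0.998 q [ 0.41  0.25  1.41 -0.02  1.5   0.74]
key [493.8 320.6  12.4] 0.78
key [467.2 428.3  -5.3] 0.65
key_grip [464.5 428.5  84.8] 0.91
key_grip [497.  318.   93.1] 0.63
key_grip [495.5 320.   14.1] 0.59
shift tool m [ 0.003  -0.0248  0.0635] spin -0.0042
```

View pics/w4.png

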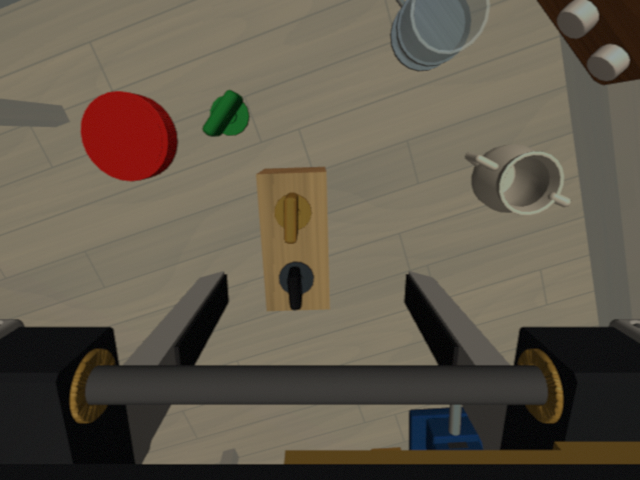

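```bash
python3 - <<'E'
import cv2
im=cv2.imread("pics/raw_w4.png")
cv2.imwrite("pics/w4z.png",cv2.resize(im[160:320,230:350],None,fx=4,fy=4,interpolation=cv2.INTER_CUBIC))
E
```

```text
(no output)
```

View pics/w4z.png

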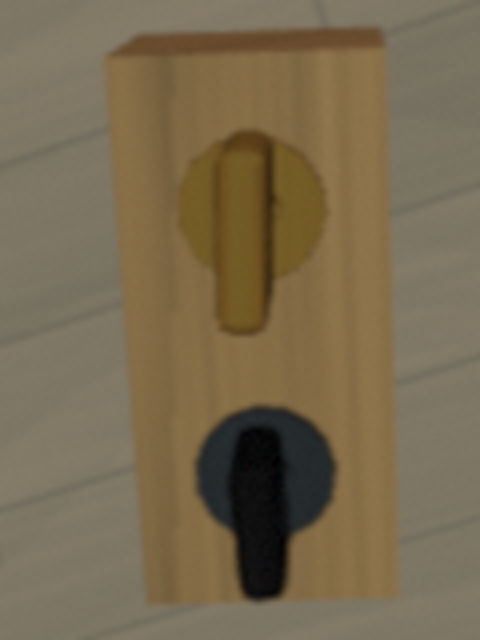

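```bash
python3 - <<'E'
from h import *
KT=cam("wrist")
f=lambda x,y:(230+x/4,160+y/4)
a=onz(f(242,150),106,KT);b=onz(f(242,327),106,KT);print(a,b,np.linalg.norm(a-b),(a+b)/2,np.degrees(np.arctan2(*(a-b)[1::-1])))
print("collar",onz(f(253,205),67,KT),np.linalg.norm(onz(f(180,205),67,KT)-onz(f(327,205),67,KT)))
print("old",onz(f(265,470),67,KT))
a=onz(f(107,57),62,KT);b=onz(f(147,603),62,KT);print(np.degrees(np.arctan2(*(a-b)[1::-1])))
a=onz(f(384,48),62,KT);b=onz(f(398,598),62,KT);print(np.degrees(np.arctan2(*(a-b)[1::-1])))
# triangulate collar with w3
q=np.array([0.984,0.18,-0.002,0.005]);k3=cam("wrist",dict(orientation=q/np.linalg.norm(q),tcp_pos=np.array([500,257.4,226.8])))
print(proj([[493,322,106],[493,322,67]],k3))
E
python3 -c "
import cv2
im=cv2.imread('pics/raw_w3.png')
cv2.imwrite('pics/w3z.png',cv2.resize(im[140:290,190:370],None,fx=4,fy=4,interpolation=cv2.INTER_CUBIC))"
```

```text
[503.74307794 344.05467696 106.        ] [489.39757201 305.54967196 106.        ] 41.09049707985153 [496.57032498 324.80217446 106.        ] 69.5665126811266
collar [496.67847376 324.6343463   67.        ] 37.067293544924645
old [474.75280295 256.20738107  67.        ]
72.31605300695946
72.60647668752911
[[244.56001405 209.46912932]
 [251.57074639 202.17863608]]
```

View pics/w3z.png

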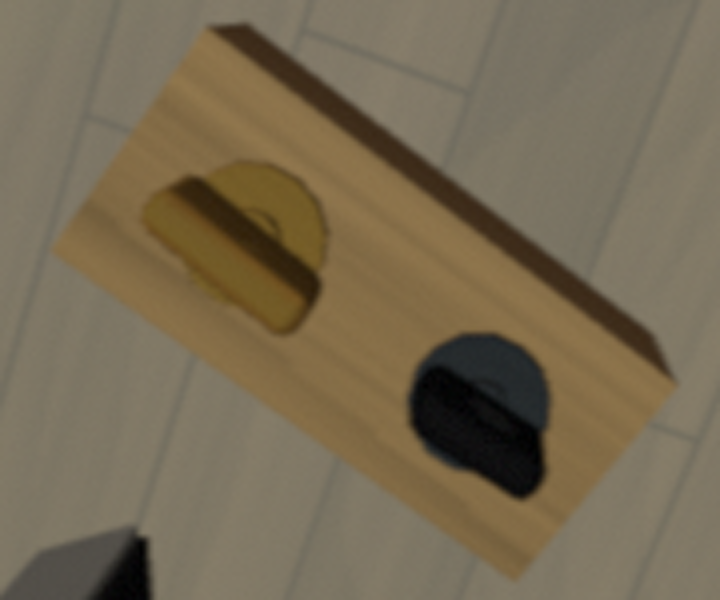

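```bash
python3 - <<'E'
from h import *
k4=cam("wrist")
q=np.array([0.984,0.18,-0.002,0.005]);k3=cam("wrist",dict(orientation=q/np.linalg.norm(q),tcp_pos=np.array([500,257.4,226.8])))
T=cam("top");S=cam("scene")
c3=(253.75,198.3);w3=(245.5,205.5);c4=(230+253/4,160+205/4);w4=(230+242/4,160+238/4)
print(onz(c3,67,k3),onz(w3,106,k3),tri([(c3,k3),(c4,k4)]),tri([(w3,k3),(w4,k4)]))
wt=(190+69/2.5,190+180/2.5);print("top wing",onz(wt,106,T))
ws=(190+646/2.5,150+270/2.5); print(tri([(w3,k3),(w4,k4),(wt,T)]))
go((496,324.5,160),71)
E
```

```text
[497.5239066  321.16587324  67.        ] [496.76893516 322.31208605 106.        ] [494.99746103 322.3963217   54.50633291] [495.08915127 323.39561848  97.22314954]
top wing [488.8824903  317.98300931 106.        ]
[492.45381555 322.53107479  86.35988971]
shift tool m [ 0.0063 -0.0228  0.0634] spin -0.0042
```

Call:
{"api": "step_arm", "payload": {"motion": [{"x": 0.001, "y": -0.006, "z": 0.012, "spin": 0}, {"x": 0.001, "y": -0.006, "z": 0.015, "spin": 0}, {"x": 0.002, "y": -0.006, "z": 0.015, "spin": 0}, {"x": 0.0, "y": -0.003, "z": 0.015, "spin": 0}, {"x": 0.0, "y": 0, "z": 0.008, "spin": 0}]}}

```text
time_s: 4.88
tcp_pos: [495.0, 319.6, 153.0]
orientation: [0.817, 0.576, -0.009, 0.006]
force: [-0.4, -0.3, 0.1]
opening: 0.998
```

```bash
python3 - <<'E'
from h import *
st()
s,_=snap("wrist","w5.png",(190,120,430,300),3.3)
go((496,323,71),71)
E
```

```text
t4.88 tcp [495.  319.6 153. ] xaxis-yaw 70.33 tilt 1.20 F [-0.41 -0.28  0.1 ] Tq [-0.093 -0.061 -0.027] open 0.998 q [ 0.44  0.27  1.52 -0.02  1.36  0.78]
shift tool m [0.0058 0.0002 0.0809] spin -0.0119
```

View pics/w5.png

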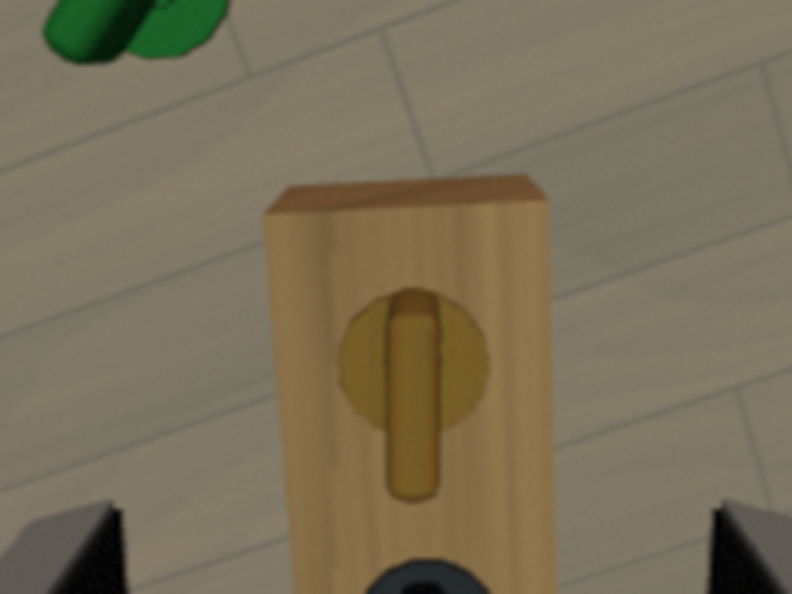

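```bash
python3 - <<'E'
from h import *
k=cam("wrist")
f=lambda x,y:(190+x/3.3,120+y/3.3)
print("wing",onz(f(413,408),106,k),onz(f(413,318),106,k),onz(f(413,497),106,k),"collar",onz(f(414,363),67,k))
print(R.from_quat(robot.observe()["orientation"]).as_matrix()[:,2])
go((496,323.5,71))
E
```

```text
wing [496.24138474 323.87860051 106.        ] [503.00781099 342.68601235 106.        ] [489.24772389 304.43958573 106.        ] collar [496.19904969 323.50195213  67.        ]
[-0.00890496 -0.02043063 -0.99975161]
shift tool m [0.0063 0.0001 0.0809] spin None
```

Call:
{"api": "step_arm", "payload": {"motion": [{"x": 0.002, "y": 0.0, "z": 0.018, "spin": 0}, {"x": 0.002, "y": 0.0, "z": 0.02, "spin": 0}, {"x": 0.001, "y": 0.0, "z": 0.02, "spin": 0}, {"x": 0.0, "y": 0, "z": 0.014, "spin": 0}, {"x": 0.0, "y": 0, "z": 0.006, "spin": 0}]}}

```text
time_s: 5.55
tcp_pos: [497.0, 323.3, 69.7]
orientation: [0.818, 0.576, -0.008, 0.006]
force: [0.1, -0.7, -0.6]
opening: 0.999
```

```bash
python3 - <<'E'
from h import *
st()
s,_=snap("wrist","w6.png",(190,200,430,380),3.3)
go((496,323,72),70.3)
E
```

```text
t5.55 tcp [497.  323.3  69.7] xaxis-yaw 70.31 tilt 1.17 F [ 0.1  -0.66 -0.62] Tq [ 0.007 -0.111  0.015] open 0.999 q [ 0.44  0.37  1.58 -0.02  1.2   0.79]
shift tool m [-0.0004 -0.0006 -0.0027] spin 0.0002
```

View pics/w6.png

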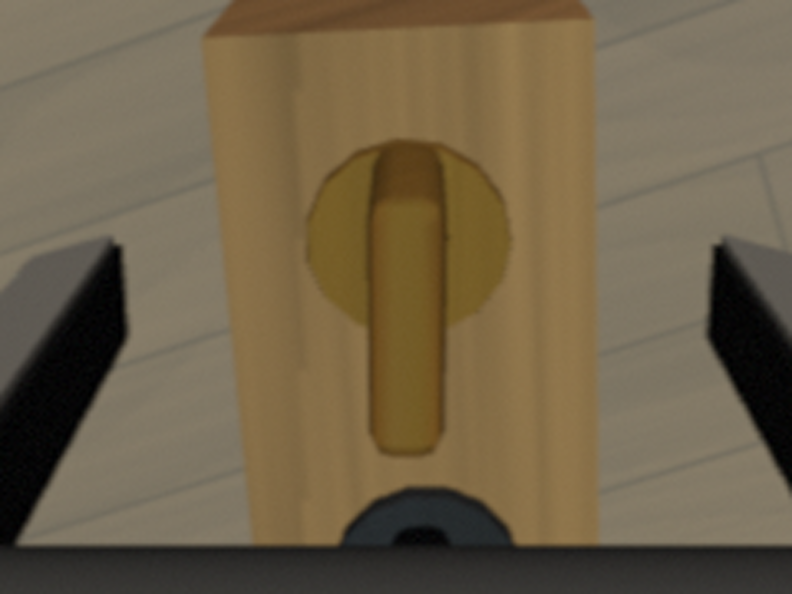

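Call:
{"api": "step_arm", "payload": {"motion": [{"x": 0.0, "y": -0.0015, "z": -0.002, "spin": 0}, {"x": 0.0, "y": 0.0, "z": 0.0, "spin": 0}, {"x": 0.0, "y": 0.0, "z": 0.0, "spin": 0}, {"x": 0.0, "y": 0, "z": 0.0, "spin": 0}, {"x": 0.0, "y": 0, "z": 0.0, "spin": 0}], "gripper": 0, "squeeze": 40}}

```text
time_s: 6.22
tcp_pos: [497.2, 324.6, 74.1]
orientation: [0.818, 0.576, -0.006, 0.006]
force: [0.5, 1.1, -0.3]
opening: 0.507
```

```bash
python3 - <<'E'
from h import *
st()
s,_=snap("wrist","w7.png",(190,200,430,380),3.3)
E
```

```text
t6.22 tcp [497.2 324.6  74.1] xaxis-yaw 70.30 tilt 1.01 F [ 0.52  1.05 -0.27] Tq [-0.022 -0.037  0.062] open 0.507 q [ 0.44  0.36  1.58 -0.02  1.21  0.79]
```

View pics/w7.png

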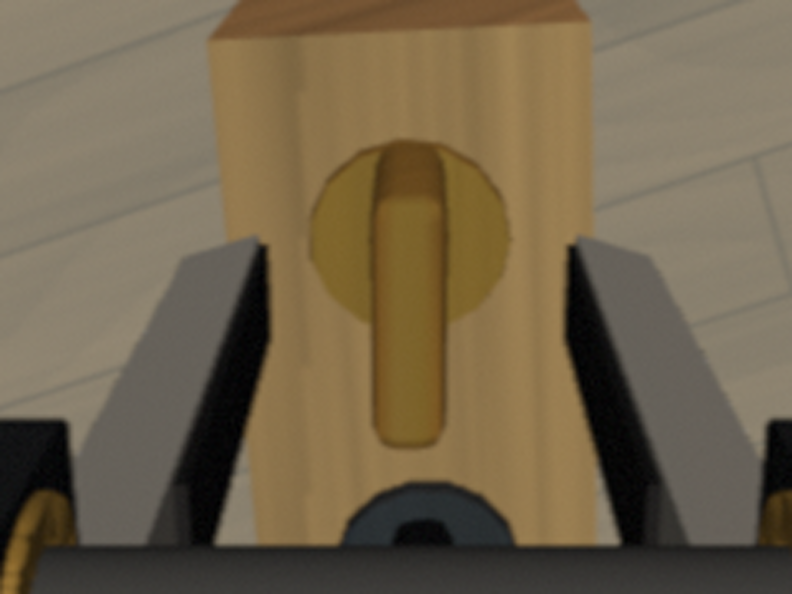

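Call:
{"api": "step_arm", "payload": {"motion": [{"x": 0.0, "y": 0.0, "z": 0.0, "spin": 0}, {"x": 0.0, "y": 0.0, "z": 0.0, "spin": 0}, {"x": 0.0, "y": 0.0, "z": 0.0, "spin": 0}, {"x": 0.0, "y": 0, "z": 0.0, "spin": 0}, {"x": 0.0, "y": 0, "z": 0.0, "spin": 0}]}}

```text
time_s: 6.9
tcp_pos: [496.9, 324.7, 74.0]
orientation: [0.818, 0.576, -0.006, 0.006]
force: [-0.5, -0.7, 1.2]
opening: 0.119
```

```bash
python3 - <<'E'
from h import *
st()
s,_=snap("wrist","w8.png",(190,200,430,380),3.3)
E
```

```text
t6.90 tcp [496.9 324.7  74. ] xaxis-yaw 70.30 tilt 1.01 F [-0.48 -0.68  1.22] Tq [-0.069 -0.086  0.008] open 0.119 q [ 0.44  0.36  1.58 -0.02  1.21  0.79]
```

View pics/w8.png

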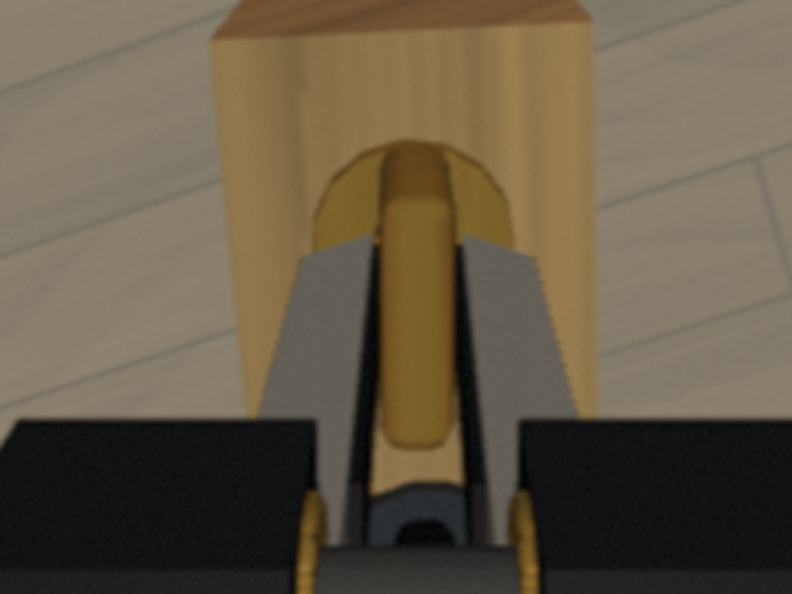

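Call:
{"api": "step_arm", "payload": {"motion": [{"x": 0.0, "y": 0.0, "z": -0.012, "spin": 0}, {"x": 0.0, "y": 0.0, "z": -0.025, "spin": 0}, {"x": 0.0, "y": 0.0, "z": -0.03, "spin": 0}, {"x": 0.0, "y": 0, "z": -0.03, "spin": 0}, {"x": 0.0, "y": 0, "z": -0.015, "spin": 0}]}}

```text
time_s: 7.58
tcp_pos: [495.5, 325.5, 188.1]
orientation: [0.818, 0.576, -0.009, 0.006]
force: [0.6, 0.2, -1.5]
opening: 0.119
```

```bash
python3 - <<'E'
from h import *
st()
s,_=snap("wrist","w9.png",(190,200,430,380),3.3)
go((497,-37,195),24.5)
E
```

```text
t7.58 tcp [495.5 325.5 188.1] xaxis-yaw 70.29 tilt 1.27 F [ 0.61  0.23 -1.45] Tq [ 0.029 -0.061  0.016] open 0.119 q [ 0.44  0.25  1.47 -0.02  1.43  0.79]
shift tool m [-0.3415  0.123   0.0018] spin 0.7992
```

View pics/w9.png

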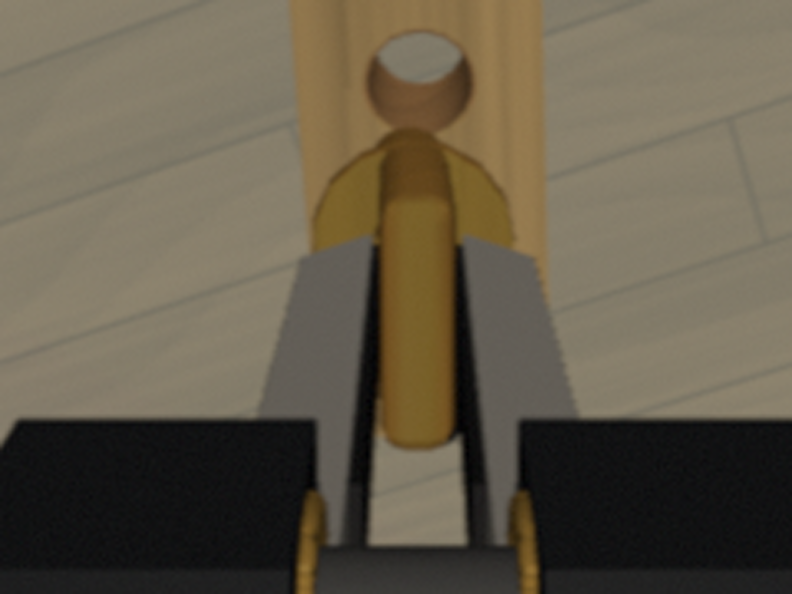

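Call:
{"api": "step_arm", "payload": {"motion": [{"x": -0.03, "y": 0.011, "z": 0, "spin": 0}, {"x": -0.05, "y": 0.018, "z": 0, "spin": 0}, {"x": -0.055, "y": 0.02, "z": 0, "spin": 0}, {"x": -0.055, "y": 0.02, "z": 0, "spin": 0}, {"x": -0.05, "y": 0.018, "z": 0, "spin": 0}]}}

```text
time_s: 8.25
tcp_pos: [495.7, 67.0, 191.3]
orientation: [0.815, 0.579, -0.01, 0.005]
force: [0.5, 0.2, -1.4]
opening: 0.122
```

```bash
python3 - <<'E'
from h import *
st()
go((497,-37,200),24.5)
E
```

```text
t8.25 tcp [495.7  67.  191.3] xaxis-yaw 70.78 tilt 1.25 F [ 0.52  0.2  -1.43] Tq [-0.048 -0.106  0.029] open 0.122 q [-0.02  0.05  1.7  -0.02  1.4   0.31]
shift tool m [-0.098   0.0355 -0.0067] spin 0.8078
```

Call:
{"api": "step_arm", "payload": {"motion": [{"x": -0.0236, "y": 0.0082, "z": -0.004, "spin": 0.16}, {"x": -0.022, "y": 0.012, "z": -0.003, "spin": 0.16}, {"x": -0.02, "y": 0.015, "z": 0, "spin": 0.16}, {"x": -0.012, "y": 0.013, "z": 0, "spin": 0.16}, {"x": -0.004, "y": 0.006, "z": 0, "spin": 0.16}]}}

```text
time_s: 8.88
tcp_pos: [490.4, -39.8, 195.5]
orientation: [0.98, 0.2, -0.011, 0.008]
force: [-0.7, -0.2, -0.7]
opening: 0.124
```

```bash
python3 - <<'E'
from h import *
st()
go((497,-37,200),24.5)
s,_=snap("wrist","w10.png",(190,120,430,380),2.6)
snap("scene","s10.png",(230,130,390,250),5)
snap("top","t10.png",(300,190,460,310),5)
E
```

```text
t8.88 tcp [490.4 -39.8 195.5] xaxis-yaw 23.04 tilt 1.52 F [-0.66 -0.16 -0.71] Tq [-0.015 -0.039 -0.043] open 0.124 q [-0.24  0.03  1.71 -0.02  1.41  0.93]
shift tool m [ 0.0071  0.0001 -0.0046] spin -0.0255
```

View pics/w10.png

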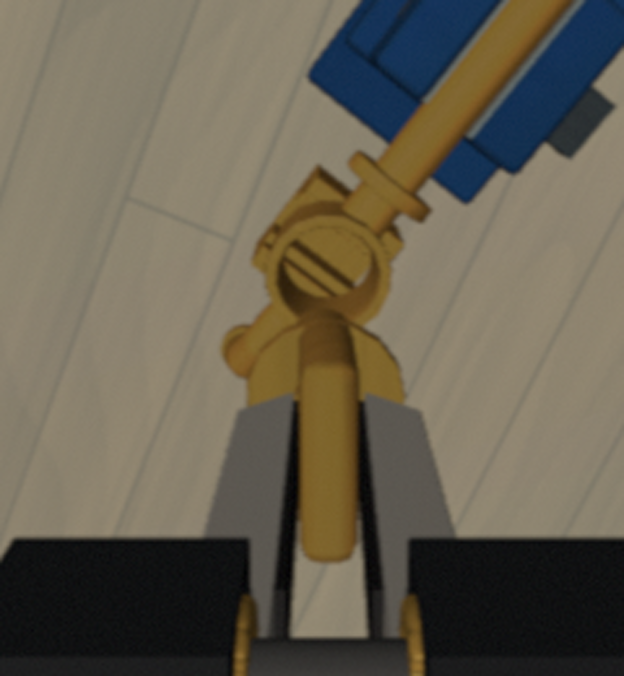

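View pics/s10.png

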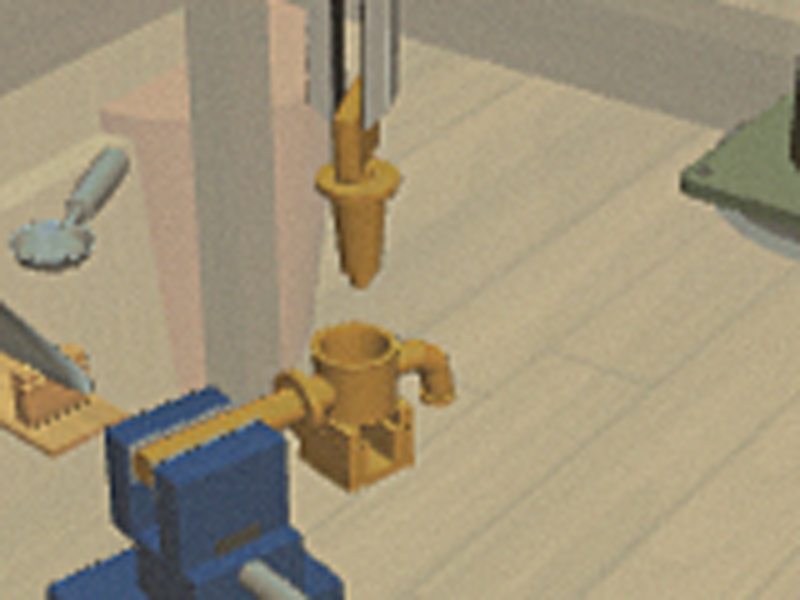

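View pics/t10.png

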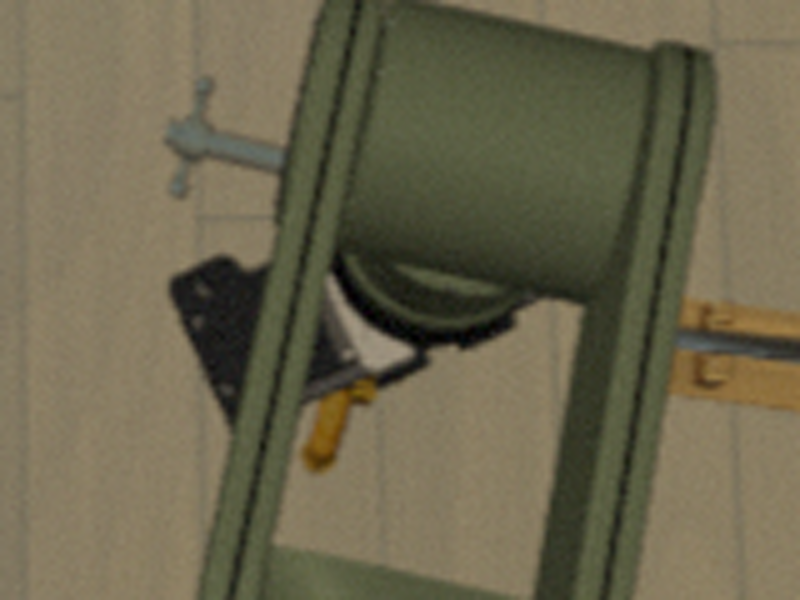

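```bash
python3 - <<'E'
from h import *
k=cam("wrist")
f=lambda x,y:(190+x/2.6,120+y/2.6)
print("mouth",onz(f(328,265),107,k), "diam",np.linalg.norm(onz(f(265,265),107,k)-onz(f(391,265),107,k)))
s=robot.observe();Rm=R.from_quat(s["orientation"]).as_matrix()
print("zaxis",Rm[:,2])
# wing top centre seen, in tool frame
for n,p,zz in [("wingtop a",(328,362),32),("wingtop b",(328,560),32),("collar L",(247,385),-7),("collar R",(404,385),-7)]:
    W=onz(f(*p),s["tcp_pos"][2]+zz,k); print(n,(Rm.T@(W-s["tcp_pos"])).round(1))
S=cam("scene")
t=s["tcp_pos"]
for dx in (0,): 
  print("scene proj: tail",(proj(t+[0,0,-64],S)-[230,130])*5,"collar",(proj(t+[0,0,-9],S)-[230,130])*5,"mouth",(proj([[497,-37,107],[495,-37,107],[492,-37,107]],S)-[230,130])*5)
E
```

```text
mouth [500.24949963 -35.14932604 107.        ] diam 39.95188461774825
zaxis [-0.01820491 -0.01881236 -0.99965728]
wingtop a [ 20.4  -0.5 -32.5]
wingtop b [-22.4  -0.5 -31.5]
collar L [  1.7 -19.6   6.8]
collar R [ 1.5 17.5  7.1]
scene proj: tail [[352.79567844 289.07748685]] collar [[351.06354622 180.36638079]] mouth [[348.33040287 342.9174479 ]
 [350.94108777 341.09245053]
 [354.84505273 338.36338669]]
```

```bash
python3 - <<'E'
from h import *
go((498.5,-37,180),24.5)
E
```

```text
shift tool m [0.0085 0.0013 0.0155] spin -0.0168
```

Call:
{"api": "step_arm", "payload": {"motion": [{"x": 0.003, "y": 0.0005, "z": 0.005, "spin": -0.01}, {"x": 0.003, "y": 0.0005, "z": 0.005, "spin": -0.007}, {"x": 0.002, "y": 0, "z": 0.003, "spin": 0}, {"x": 0.0005, "y": 0, "z": 0.002, "spin": 0}, {"x": 0, "y": 0, "z": 0, "spin": 0}]}}

```text
time_s: 9.65
tcp_pos: [498.3, -34.5, 178.1]
orientation: [0.976, 0.216, -0.012, 0.007]
force: [-0.0, 0.3, -1.1]
opening: 0.121
```

```bash
python3 - <<'E'
from h import *
s=st()
snap("wrist","w11.png",(190,120,430,380),2.6)
snap("scene","s11.png",(230,130,390,250),5)
S=cam("scene");t=s["tcp_pos"]
print("scene proj: tail",(proj(t+[0,0,-64],S)-[230,130])*5,"collar",(proj(t+[0,0,-9],S)-[230,130])*5,"mouth",(proj([[497,-37,107],[495,-37,107],[500,-37,107]],S)-[230,130])*5)
E
```

```text
t9.65 tcp [498.3 -34.5 178.1] xaxis-yaw 25.00 tilt 1.55 F [-0.03  0.28 -1.13] Tq [-0.007 -0.069 -0.007] open 0.121 q [-0.23  0.06  1.71 -0.02  1.38  0.91]
scene proj: tail [[350.78699178 332.22081021]] collar [[348.99911036 225.09332545]] mouth [[348.33040287 342.9174479 ]
 [350.94108777 341.09245053]
 [344.40225341 345.66341791]]
```

View pics/w11.png

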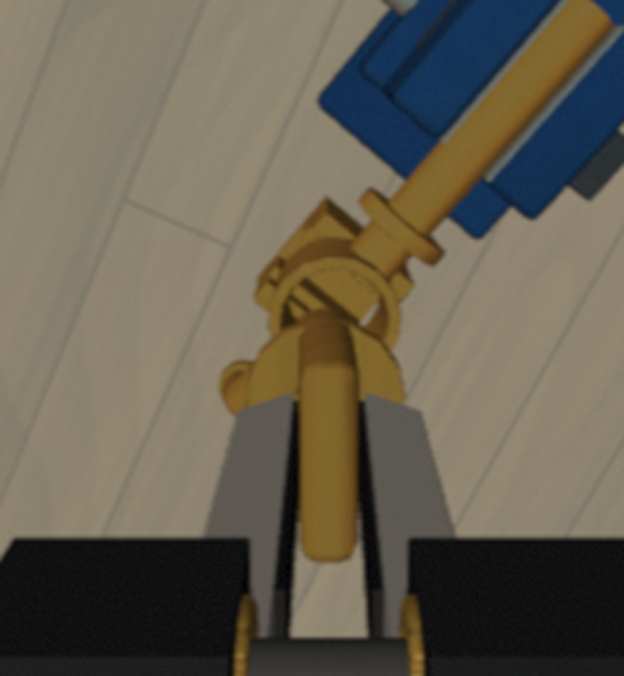

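View pics/s11.png

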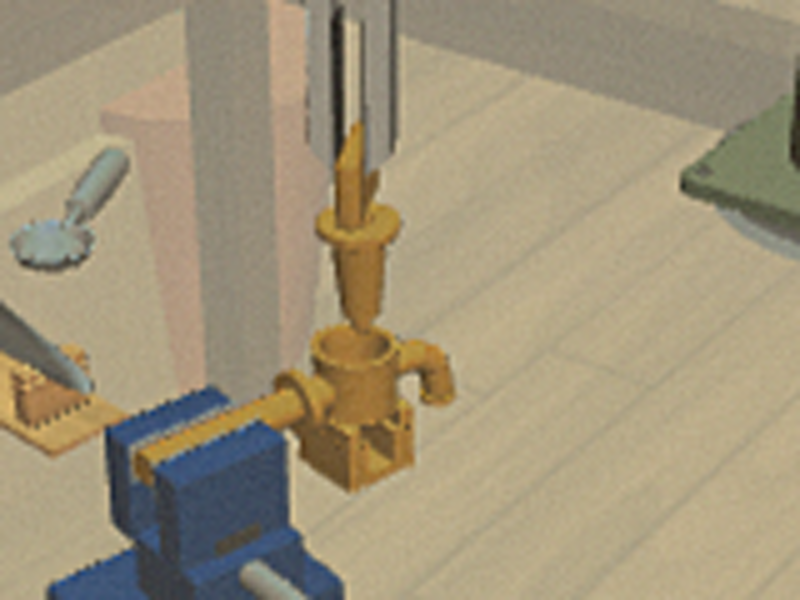

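```bash
python3 - <<'E'
from h import *
k=cam("wrist");s=robot.observe();Rm=R.from_quat(s["orientation"]).as_matrix()
f=lambda x,y:(190+x/2.6,120+y/2.6)
W=onz(f(334.5,320),107,k);print(W,"tool",Rm.T@(W-s["tcp_pos"]),Rm[:,2])
E
```

```text
[497.01268478 -37.69657836 107.        ] tool [-0.76141031  1.58182896 71.56582745] [-0.01961838 -0.01799375 -0.99964561]
```

Call:
{"api": "step_arm", "payload": {"motion": [{"x": 0.0, "y": 0.0014, "z": 0, "spin": 0}, {"x": 0.0, "y": 0.0013, "z": 0.003, "spin": 0}, {"x": 0, "y": 0, "z": 0.006, "spin": 0}, {"x": 0, "y": 0, "z": 0.007, "spin": 0}, {"x": 0, "y": 0, "z": 0.004, "spin": 0}]}}

```text
time_s: 10.38
tcp_pos: [499.5, -38.0, 157.8]
orientation: [0.976, 0.216, -0.011, 0.007]
force: [-0.1, 0.4, -2.1]
opening: 0.123
```

```bash
python3 - <<'E'
from h import *
s=st()
snap("wrist","w12.png",(190,120,430,380),2.6)
snap("scene","s12.png",(230,130,390,250),5)
E
```

```text
t10.38 tcp [499.5 -38.  157.8] xaxis-yaw 24.96 tilt 1.50 F [-0.13  0.44 -2.06] Tq [-0.012 -0.019  0.002] open 0.123 q [-0.23  0.08  1.73 -0.02  1.34  0.91]
```

View pics/w12.png

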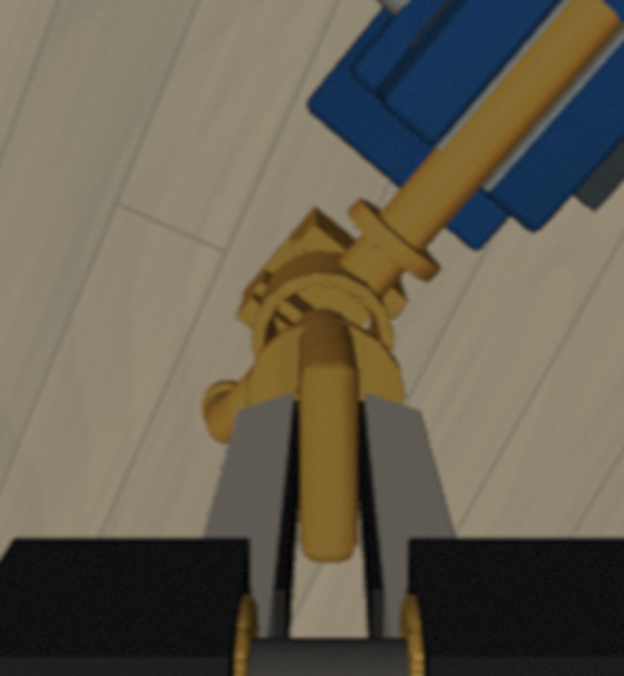

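View pics/s12.png

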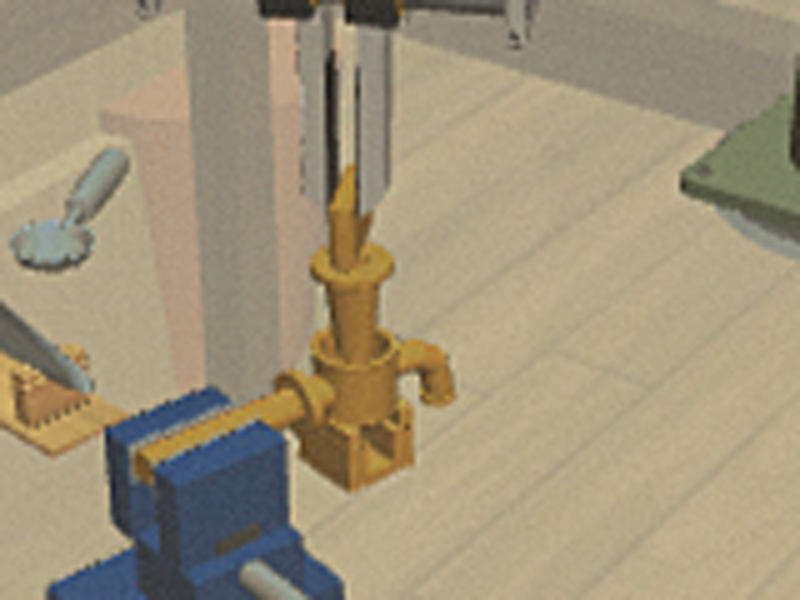

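```bash
python3 - <<'E'
from h import *
k=cam("wrist");s=robot.observe();Rm=R.from_quat(s["orientation"]).as_matrix()
f=lambda x,y:(190+x/2.6,120+y/2.6)
for p in [(321.5,333),(321.5,335)]:
  W=onz(f(*p),107,k);print(W,"tool",Rm.T@(W-s["tcp_pos"]))
S=cam("scene");t=s["tcp_pos"]
print("collar",(proj(t+[0,0,-9],S)-[230,130])*5,"plug",(proj(t+[0,0,-44],S)-[230,130])*5)
E
```

```text
[498.60357596 -36.22943672 107.        ] tool [ 1.3801168  -2.23017335 50.6142642 ]
[498.06599602 -36.47783536 107.        ] tool [ 0.78811129 -2.23196975 50.62910801]
collar [[342.26985145 264.50585848]] plug [[343.53109045 331.87297256]]
```

Call:
{"api": "step_arm", "payload": {"motion": [{"x": 0.0008, "y": -0.0004, "z": 0.002, "spin": 0}, {"x": 0.0005, "y": -0.0002, "z": 0.004, "spin": 0}, {"x": 0, "y": 0, "z": 0.005, "spin": 0}, {"x": 0, "y": 0, "z": 0.005, "spin": 0}, {"x": 0, "y": 0, "z": 0.003, "spin": 0}]}}

```text
time_s: 11.1
tcp_pos: [500.1, -37.3, 137.8]
orientation: [0.976, 0.216, -0.011, 0.007]
force: [-0.6, 0.2, -1.4]
opening: 0.124
```

```bash
python3 - <<'E'
from h import *
s=st()
snap("wrist","w13.png",(190,120,430,380),2.6)
snap("scene","s13.png",(230,130,390,250),5)
E
```

```text
t11.10 tcp [500.1 -37.3 137.8] xaxis-yaw 24.97 tilt 1.52 F [-0.57  0.22 -1.44] Tq [-0.068  0.137 -0.008] open 0.124 q [-0.23  0.11  1.75 -0.02  1.3   0.91]
```

View pics/w13.png

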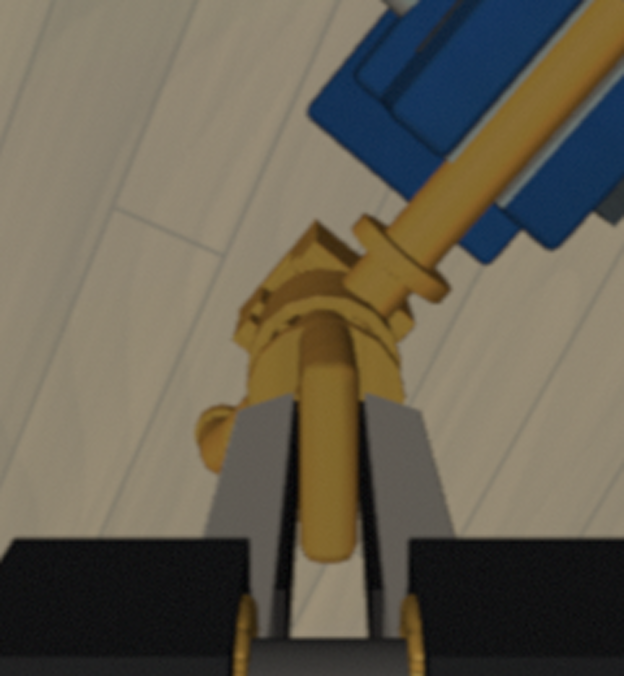

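View pics/s13.png

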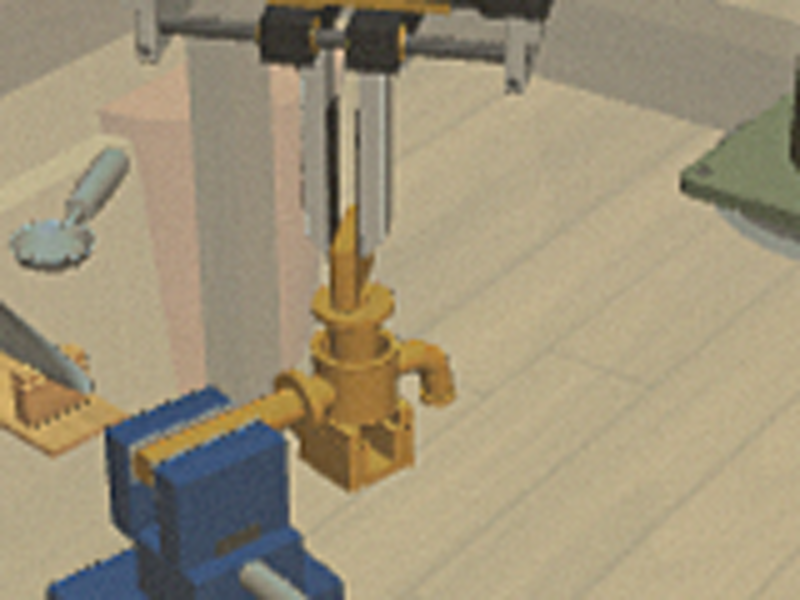

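Call:
{"api": "step_arm", "payload": {"motion": [{"x": 0, "y": 0, "z": 0.0015, "spin": 0}, {"x": 0, "y": 0, "z": 0.002, "spin": 0}, {"x": 0, "y": 0, "z": 0.002, "spin": 0}, {"x": 0, "y": 0, "z": 0.001, "spin": 0}, {"x": 0, "y": 0, "z": 0.0, "spin": 0}]}}

```text
time_s: 11.82
tcp_pos: [499.5, -37.5, 131.0]
orientation: [0.976, 0.216, -0.012, 0.007]
force: [-0.7, -0.3, -1.9]
opening: 0.12
```

```bash
python3 - <<'E'
from h import *
st();st()
E
```

```text
t11.82 tcp [499.5 -37.5 131. ] xaxis-yaw 24.97 tilt 1.57 F [-0.68 -0.28 -1.86] Tq [-0.094  0.11   0.023] open 0.120 q [-0.23  0.11  1.76 -0.02  1.28  0.91]
t11.82 tcp [499.5 -37.5 131. ] xaxis-yaw 24.97 tilt 1.57 F [-0.68 -0.28 -1.86] Tq [-0.094  0.11   0.023] open 0.120 q [-0.23  0.11  1.76 -0.02  1.28  0.91]
```

Call:
{"api": "step_arm", "payload": {"motion": [{"x": 0, "y": 0, "z": 0.001, "spin": 0}, {"x": 0, "y": 0, "z": 0.001, "spin": 0}, {"x": 0, "y": 0, "z": 0.0005, "spin": 0}, {"x": 0, "y": 0, "z": 0.0, "spin": 0}, {"x": 0, "y": 0, "z": 0.0, "spin": 0}]}}

```text
time_s: 12.45
tcp_pos: [499.3, -37.7, 128.4]
orientation: [0.976, 0.216, -0.012, 0.007]
force: [-0.7, -0.4, -1.2]
opening: 0.122
```

Call:
{"api": "step_arm", "payload": {"motion": [{"x": 0, "y": 0, "z": 0.001, "spin": 0}, {"x": 0, "y": 0, "z": 0.001, "spin": 0}, {"x": 0, "y": 0, "z": 0.0, "spin": 0}, {"x": 0, "y": 0, "z": 0.0, "spin": 0}, {"x": 0, "y": 0, "z": 0.0, "spin": 0}]}}

```text
time_s: 13.08
tcp_pos: [499.1, -37.7, 126.9]
orientation: [0.976, 0.216, -0.012, 0.007]
force: [-0.7, -0.7, 0.1]
opening: 0.122
```

```bash
python3 - <<'E'
from h import *
st()
E
```

```text
t13.07 tcp [499.1 -37.7 126.9] xaxis-yaw 24.97 tilt 1.61 F [-0.71 -0.67  0.11] Tq [-0.111  0.374  0.003] open 0.122 q [-0.23  0.12  1.76 -0.02  1.27  0.91]
```

Call:
{"api": "step_arm", "payload": {"motion": [{"x": -0.0006, "y": 0, "z": 0.0, "spin": 0}, {"x": -0.0004, "y": 0, "z": 0.0, "spin": 0}, {"x": 0, "y": 0, "z": 0.0, "spin": 0}, {"x": 0, "y": 0, "z": 0.0, "spin": 0}, {"x": 0, "y": 0, "z": 0.0, "spin": 0}]}}

```text
time_s: 13.7
tcp_pos: [498.9, -37.9, 126.8]
orientation: [0.976, 0.216, -0.011, 0.007]
force: [-1.0, 0.0, -0.6]
opening: 0.124
```

```bash
python3 - <<'E'
from h import *
st()
E
```

```text
t13.70 tcp [498.9 -37.9 126.8] xaxis-yaw 24.97 tilt 1.51 F [-1.    0.02 -0.57] Tq [0.071 0.132 0.043] open 0.124 q [-0.23  0.12  1.77 -0.02  1.27  0.91]
```

Call:
{"api": "step_arm", "payload": {"motion": [{"x": 0, "y": 0, "z": 0.0007, "spin": 0}, {"x": 0, "y": 0, "z": 0.0007, "spin": 0}, {"x": 0, "y": 0, "z": 0.0007, "spin": 0}, {"x": 0, "y": 0, "z": 0.0007, "spin": 0}, {"x": 0, "y": 0, "z": 0.0007, "spin": 0}]}}

```text
time_s: 14.32
tcp_pos: [499.2, -37.8, 126.3]
orientation: [0.976, 0.216, -0.011, 0.007]
force: [-3.3, 1.0, 6.7]
opening: 0.12
```

```bash
python3 - <<'E'
from h import *
st()
E
```

```text
t14.32 tcp [499.2 -37.8 126.3] xaxis-yaw 24.98 tilt 1.48 F [-3.35  1.04  6.66] Tq [0.071 0.73  0.027] open 0.120 q [-0.23  0.12  1.77 -0.02  1.27  0.91]
```

Call:
{"api": "step_arm", "payload": {"motion": [{"x": -0.0003, "y": -0.0001, "z": 0.0007, "spin": 0}, {"x": -0.0003, "y": -0.0001, "z": 0.0007, "spin": 0.05}, {"x": -0.0003, "y": -0.0001, "z": 0.0007, "spin": 0.08}, {"x": -0.0003, "y": -0.0001, "z": 0.0007, "spin": 0.08}, {"x": -0.0003, "y": -0.0001, "z": 0.0007, "spin": 0.05}]}}

```text
time_s: 14.95
tcp_pos: [498.8, -38.4, 125.2]
orientation: [0.996, 0.084, -0.008, 0.009]
force: [-2.0, 0.7, 4.9]
opening: 0.122
```

```bash
python3 - <<'E'
from h import *
st()
E
```

```text
t14.95 tcp [498.8 -38.4 125.2] xaxis-yaw 9.66 tilt 1.44 F [-1.98  0.75  4.95] Tq [0.068 0.553 0.095] open 0.122 q [-0.23  0.11  1.77 -0.02  1.26  1.18]
```

Call:
{"api": "step_arm", "payload": {"motion": [{"x": -0.0003, "y": 0, "z": 0.0009, "spin": 0.05}, {"x": -0.0003, "y": 0, "z": 0.0009, "spin": 0.07}, {"x": -0.0003, "y": 0, "z": 0.0009, "spin": 0.07}, {"x": -0.0003, "y": 0, "z": 0.0009, "spin": 0.07}, {"x": -0.0003, "y": 0, "z": 0.0009, "spin": 0.05}]}}

```text
time_s: 15.58
tcp_pos: [498.8, -39.4, 124.7]
orientation: [0.997, -0.074, -0.005, 0.012]
force: [-2.6, 0.1, 5.7]
opening: 0.124
```

```bash
python3 - <<'E'
from h import *
st()
E
```

```text
t15.57 tcp [498.8 -39.4 124.7] xaxis-yaw -8.53 tilt 1.46 F [-2.64  0.08  5.68] Tq [0.052 0.72  0.099] open 0.124 q [-0.23  0.11  1.78 -0.03  1.26  1.49]
```

Call:
{"api": "step_arm", "payload": {"motion": [{"x": -0.0003, "y": 0, "z": 0.0011, "spin": 0.05}, {"x": -0.0003, "y": 0, "z": 0.0011, "spin": 0.06}, {"x": -0.0003, "y": 0, "z": 0.0011, "spin": 0.06}, {"x": -0.0003, "y": 0, "z": 0.0011, "spin": -0.06}, {"x": -0.0003, "y": 0, "z": 0.0011, "spin": -0.06}]}}

```text
time_s: 16.2
tcp_pos: [498.9, -39.7, 124.5]
orientation: [0.995, -0.1, -0.003, 0.013]
force: [-3.6, 1.3, 6.8]
opening: 0.124
```

```bash
python3 - <<'E'
from h import *
st()
snap("wrist","w14.png",(150,80,450,380),2)
E
```

```text
t16.20 tcp [498.9 -39.7 124.5] xaxis-yaw -11.48 tilt 1.46 F [-3.61  1.26  6.84] Tq [ 0.387  0.797 -0.274] open 0.124 q [-0.23  0.11  1.78 -0.03  1.25  1.55]
```

View pics/w14.png

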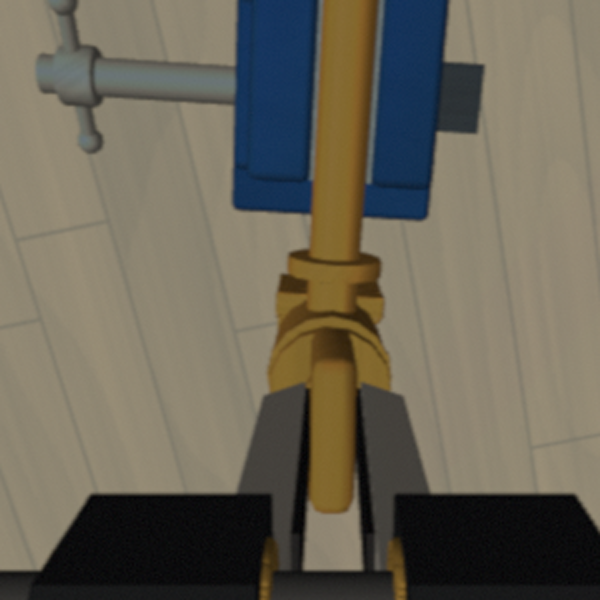

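```bash
python3 - <<'E'
from h import *
k=cam("wrist");f=lambda x,y:(150+x/2,80+y/2)
im=cv2.imread("pics/raw_w14.png")
for a,b,z in [((349,3),(336,240),90),((378,3),(372,182),97),((317,3),(311,180),97),((236,207),(427,217),20),((55,77),(235,85),30)]:
    A=onz(f(*a),z,k);B=onz(f(*b),z,k);d=A-B;print(np.degrees(np.arctan2(d[1],d[0])))
# mouth axis vs pipe
E
```

```text
-14.491807993058373
-12.57274154442897
-13.860584551757988
75.37623902257076
76.17468767898268
```

Call:
{"api": "step_arm", "payload": {"motion": [{"x": -0.0004, "y": 0.0001, "z": 0.0013, "spin": 0.08}, {"x": -0.0004, "y": 0.0001, "z": 0.0013, "spin": 0.08}, {"x": -0.0004, "y": 0.0001, "z": 0.0013, "spin": -0.09}, {"x": -0.0004, "y": 0.0001, "z": 0.0013, "spin": -0.09}, {"x": -0.0004, "y": 0.0001, "z": 0.0013, "spin": 0.07}]}}

```text
time_s: 16.88
tcp_pos: [498.9, -39.8, 124.3]
orientation: [0.992, -0.124, 0.0, 0.012]
force: [-4.6, 0.5, 8.8]
opening: 0.123
```

```bash
python3 - <<'E'
from h import *
st()
E
```

```text
t16.88 tcp [498.9 -39.8 124.3] xaxis-yaw -14.29 tilt 1.43 F [-4.59  0.51  8.76] Tq [0.147 0.98  0.232] open 0.123 q [-0.23  0.11  1.78 -0.03  1.25  1.59]
```

Call:
{"api": "step_arm", "payload": {"motion": [{"x": -0.0008, "y": 0.0, "z": 0.0013, "spin": 0.08}, {"x": -0.0008, "y": 0.0, "z": 0.0013, "spin": 0.07}, {"x": -0.0008, "y": 0.0, "z": 0.0013, "spin": -0.08}, {"x": -0.0008, "y": 0.0, "z": 0.0013, "spin": -0.08}, {"x": -0.0008, "y": 0.0, "z": 0.0013, "spin": 0.04}]}}

```text
time_s: 17.5
tcp_pos: [499.0, -39.9, 124.3]
orientation: [0.99, -0.14, 0.005, 0.013]
force: [-1.8, -0.0, 7.6]
opening: 0.121
```

```bash
python3 - <<'E'
from h import *
st()
E
```

```text
t17.50 tcp [499.  -39.9 124.3] xaxis-yaw -16.03 tilt 1.61 F [-1.75 -0.04  7.61] Tq [0.079 0.822 0.256] open 0.121 q [-0.23  0.1   1.79 -0.03  1.24  1.63]
```

Call:
{"api": "step_arm", "payload": {"motion": [{"x": -0.0006, "y": 0.0, "z": 0.0011, "spin": -0.03}, {"x": -0.0005, "y": 0.0, "z": 0.0009, "spin": 0}, {"x": -0.0003, "y": 0.0, "z": 0.0006, "spin": 0}, {"x": -0.0002, "y": 0.0, "z": 0.0004, "spin": 0}, {"x": 0, "y": 0.0, "z": 0.0002, "spin": 0}]}}

```text
time_s: 18.12
tcp_pos: [499.0, -39.9, 124.3]
orientation: [0.992, -0.125, 0.006, 0.013]
force: [-2.6, 0.1, 6.0]
opening: 0.12
```

```bash
python3 - <<'E'
from h import *
st()
E
```

```text
t18.12 tcp [499.  -39.9 124.3] xaxis-yaw -14.34 tilt 1.69 F [-2.55  0.13  5.97] Tq [ 0.233  0.809 -0.188] open 0.120 q [-0.23  0.1   1.79 -0.03  1.24  1.6 ]
```

Call:
{"api": "step_arm", "payload": {"motion": [{"x": 0, "y": 0.0, "z": 0, "spin": 0}, {"x": 0, "y": 0.0, "z": 0, "spin": 0}, {"x": 0, "y": 0.0, "z": 0, "spin": 0}, {"x": 0, "y": 0.0, "z": 0, "spin": 0}, {"x": 0, "y": 0.0, "z": 0, "spin": 0}], "gripper": 50}}

```text
time_s: 18.75
tcp_pos: [499.8, -40.0, 122.8]
orientation: [0.992, -0.125, 0.007, 0.013]
force: [0.1, -0.0, 0.3]
opening: 0.5
```

```bash
python3 - <<'E'
from h import *
st()
snap("wrist","w15.png",(150,80,450,380),2)
E
```

```text
t18.75 tcp [499.8 -40.  122.8] xaxis-yaw -14.31 tilt 1.74 F [ 0.06 -0.03  0.32] Tq [ 0.083  0.031 -0.034] open 0.500 q [-0.23  0.1   1.79 -0.03  1.23  1.6 ]
```

View pics/w15.png

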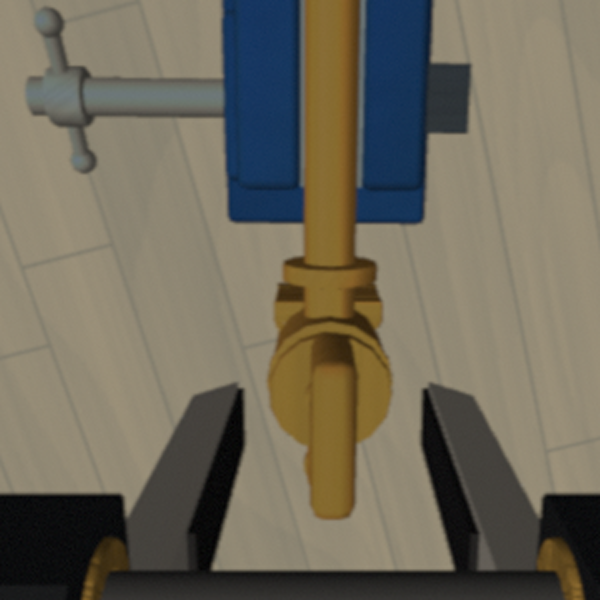

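Call:
{"api": "step_arm", "payload": {"motion": [{"x": 0, "y": 0.0, "z": -0.01, "spin": 0}, {"x": 0, "y": 0.0, "z": -0.02, "spin": 0}, {"x": 0, "y": 0.0, "z": -0.025, "spin": 0}, {"x": 0, "y": 0.02, "z": -0.015, "spin": 0}, {"x": 0, "y": 0.04, "z": -0.005, "spin": 0}]}}

```text
time_s: 19.42
tcp_pos: [484.8, -95.3, 204.2]
orientation: [0.992, -0.122, 0.008, 0.013]
force: [0.2, -0.6, -0.0]
opening: 0.497
```

```bash
python3 - <<'E'
from h import *
st()
go((491,-330,170),82)
E
```

```text
t19.43 tcp [484.8 -95.3 204.2] xaxis-yaw -14.03 tilt 1.80 F [ 0.16 -0.61 -0.03] Tq [ 0.03   0.031 -0.008] open 0.497 q [-0.35  0.    1.72 -0.02  1.4   1.47]
shift tool m [0.0623 0.2252 0.0409] spin -1.6761
```

Call:
{"api": "step_arm", "payload": {"motion": [{"x": 0.011, "y": 0.039, "z": 0, "spin": -0.168}, {"x": 0.005, "y": 0.04, "z": 0, "spin": -0.168}, {"x": -0.001, "y": 0.04, "z": 0, "spin": -0.168}, {"x": -0.008, "y": 0.039, "z": 0, "spin": -0.168}, {"x": -0.014, "y": 0.037, "z": 0, "spin": -0.168}], "gripper": 50}}

```text
time_s: 20.05
tcp_pos: [499.1, -301.7, 217.4]
orientation: [0.952, 0.307, 0.005, 0.019]
force: [-0.2, -0.1, 0.2]
opening: 0.501
```

```bash
python3 - <<'E'
from h import *
st()
go((491,-330,150),82)
E
```

```text
t20.05 tcp [ 499.1 -301.7  217.4] xaxis-yaw 35.73 tilt 2.28 F [-0.24 -0.07  0.19] Tq [ 0.016  0.04  -0.018] open 0.501 q [-0.68  0.17  1.51 -0.01  1.42  0.26]
shift tool m [-0.023   0.0156  0.0681] spin -0.8075
```

Call:
{"api": "step_arm", "payload": {"motion": [{"x": -0.006, "y": 0.005, "z": 0.01, "spin": -0.16}, {"x": -0.007, "y": 0.001, "z": 0.015, "spin": -0.16}, {"x": -0.007, "y": -0.001, "z": 0.015, "spin": -0.16}, {"x": -0.004, "y": -0.001, "z": 0.015, "spin": -0.16}, {"x": -0.002, "y": 0, "z": 0.005, "spin": -0.16}]}}

```text
time_s: 20.68
tcp_pos: [487.4, -333.6, 161.5]
orientation: [0.75, 0.662, -0.002, 0.024]
force: [0.1, 0.3, -0.4]
opening: 0.502
```

```bash
python3 - <<'E'
from h import *
s=st();print(R.from_quat(s["orientation"]).as_matrix()[:,2])
snap("wrist","w16.png",(150,60,490,320),2.3)
for t in ["drift","drift_grip","drift_point"]:
    for r in robot.tip_of("wrist",t)[:2]: print(t,np.round(r["location"],1),round(r["score"],2))
snap("scene","s16.png",(190,130,350,250),5)
E
```

```text
t20.68 tcp [ 487.4 -333.6  161.5] xaxis-yaw 82.83 tilt 2.73 F [ 0.09  0.27 -0.39] Tq [0.021 0.016 0.026] open 0.502 q [-0.74  0.22  1.57 -0.01  1.3  -0.61]
[ 0.02767137 -0.03875961 -0.99886535]
drift [ 497.6 -274.7   29.5] 0.78
drift_grip [ 487.1 -335.2   37.8] 0.85
drift_point [ 508.1 -194.5   28. ] 0.85
```

View pics/w16.png

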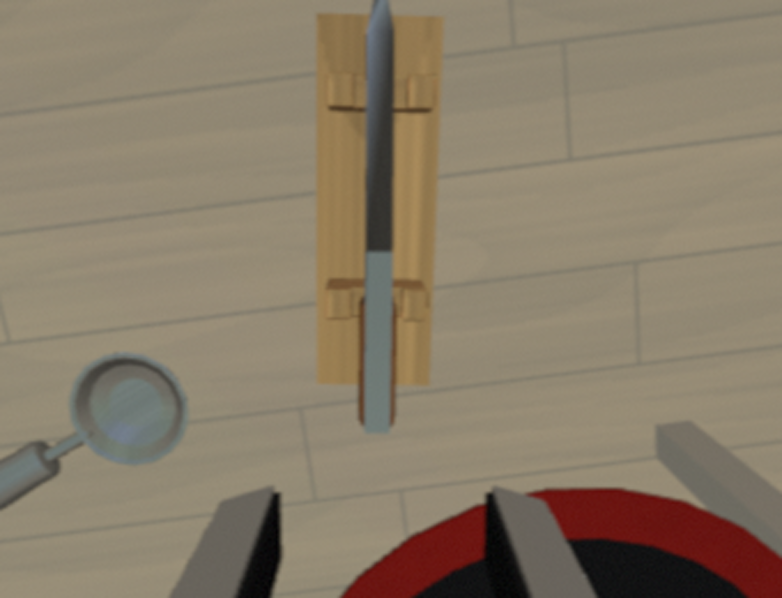

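View pics/s16.png

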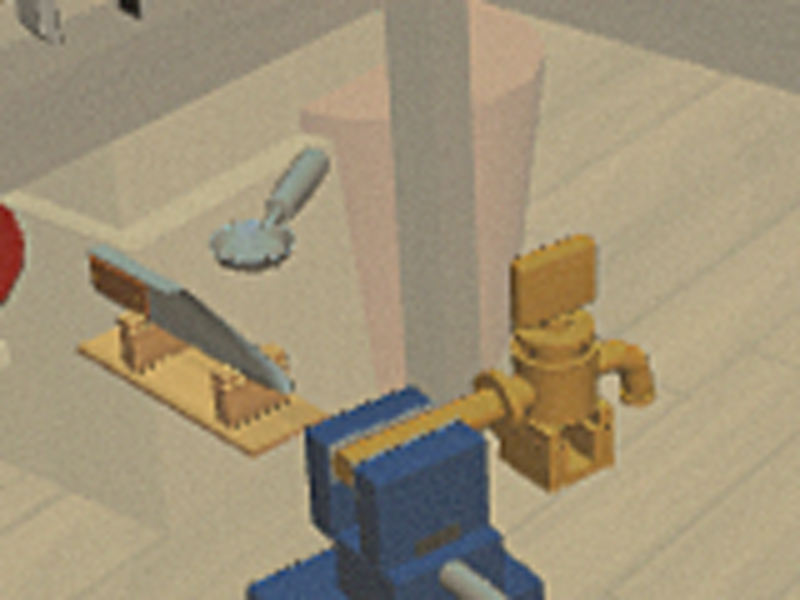

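```bash
python3 - <<'E'
from h import *
k=cam("wrist");s=robot.observe();Rm=R.from_quat(s["orientation"]).as_matrix()
f=lambda x,y:(150+x/2.3,60+y/2.3)
A=onz(f(377,431),52.8,k);B=onz(f(379,250),52.8,k);P=onz(f(380.5,2),33,k)
for a in (A,B,P):print(a,Rm.T@(a-s["tcp_pos"]))
for d in (B-A,P-A):print(np.linalg.norm(d),np.degrees(np.arctan2(d[1],d[0])))
g=(A+(P-A)/np.linalg.norm(P-A)*20);print("grip",g)
go((g[0],g[1],70))
E
```

```text
[ 488.55660504 -354.3342779    52.8       ] [-16.28331677  -0.91843242 110.66282837]
[ 498.68521459 -284.7783634    52.8       ] [5.39554019e+01 1.99819369e-02 1.08161679e+02]
[ 511.28613794 -199.55652221   33.        ] [140.75239869   0.67366569 124.87812346]
70.2895011673327 81.71492293872764
157.68584376181957 81.64567365474998
grip [ 491.43949323 -334.7031237    50.28867755]
shift tool m [ 0.0029 -0.      0.0928] spin None
```

Call:
{"api": "step_arm", "payload": {"motion": [{"x": 0.0, "y": 0, "z": 0.012, "spin": 0.01}, {"x": 0.001, "y": 0, "z": 0.022, "spin": 0.01}, {"x": 0.001, "y": 0, "z": 0.025, "spin": 0}, {"x": 0.001, "y": 0, "z": 0.022, "spin": 0}, {"x": 0, "y": 0, "z": 0.012, "spin": 0}]}}

```text
time_s: 21.55
tcp_pos: [493.5, -335.4, 68.2]
orientation: [0.761, 0.649, -0.001, 0.027]
force: [0.3, 0.0, 0.3]
opening: 0.503
```

```bash
python3 - <<'E'
from h import *
s=st();print(R.from_quat(s["orientation"]).as_matrix()[:,2])
snap("wrist","w17.png",(150,60,490,320),2.3)
E
```

```text
t21.55 tcp [ 493.5 -335.4   68.2] xaxis-yaw 80.87 tilt 3.15 F [0.34 0.04 0.34] Tq [ 0.006 -0.061  0.012] open 0.503 q [-0.74  0.33  1.64 -0.01  1.12 -0.57]
[ 0.03350691 -0.04366086 -0.99848436]
```

View pics/w17.png

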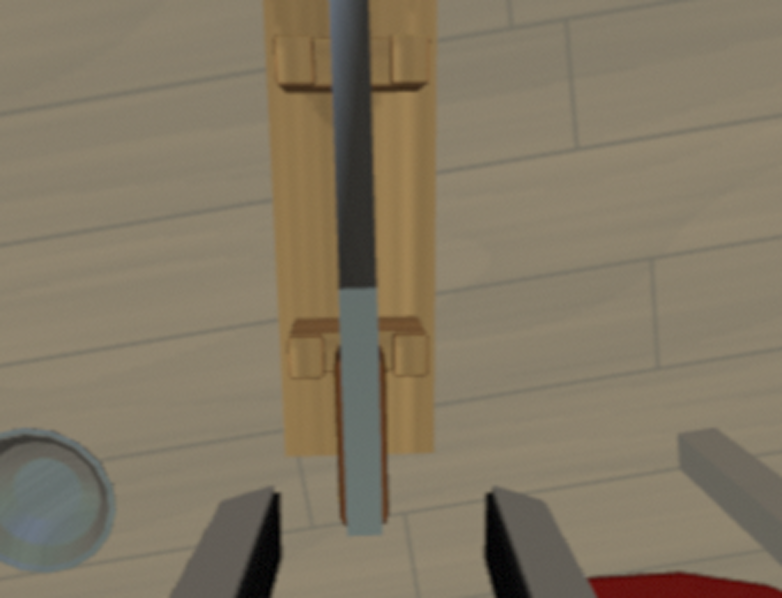

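```bash
python3 - <<'E'
from h import *
k=cam("wrist");s=robot.observe();Rm=R.from_quat(s["orientation"]).as_matrix()
f=lambda x,y:(150+x/2.3,60+y/2.3)
A=onz(f(365,534),52.8,k);B=onz(f(358,288),52.8,k)
for a in (A,B):print(a,Rm.T@(a-s["tcp_pos"]))
d=B-A;yaw=np.arctan2(d[1],d[0]);print(np.linalg.norm(d),np.degrees(yaw))
g=A+d/np.linalg.norm(d)*20;print("grip",g)
go((g[0],g[1],21.5),np.degrees(yaw))
E
```

```text
[ 486.68302857 -352.65459594   52.8       ] [-18.07242673  -3.75132476  14.52637014]
[ 496.31788896 -283.79384791   52.8       ] [51.3983872  -5.05661676 11.93110937]
69.53152633081356 82.03499576067149
grip [ 489.45439313 -332.84753814   52.8       ]
shift tool m [ 0.0031 -0.0053  0.045 ] spin -0.0202
```

Call:
{"api": "step_arm", "payload": {"motion": [{"x": 0.001, "y": -0.0025, "z": 0.006, "spin": -0.01}, {"x": 0.001, "y": -0.002, "z": 0.01, "spin": -0.01}, {"x": 0.001, "y": -0.0008, "z": 0.013, "spin": 0}, {"x": 0.0, "y": 0, "z": 0.01, "spin": 0}, {"x": 0, "y": 0, "z": 0.005, "spin": 0}]}}

```text
time_s: 22.22
tcp_pos: [490.5, -333.9, 21.6]
orientation: [0.754, 0.656, -0.002, 0.028]
force: [-0.5, -0.3, 0.3]
opening: 0.502
```

```bash
python3 - <<'E'
from h import *
s=st();print(R.from_quat(s["orientation"]).as_matrix()[:,2])
snap("wrist","w18.png",(150,60,490,320),2.3)
E
```

```text
t22.23 tcp [ 490.5 -333.9   21.6] xaxis-yaw 82.05 tilt 3.24 F [-0.46 -0.33  0.32] Tq [ 0.038 -0.03   0.065] open 0.502 q [-0.74  0.39  1.68 -0.01  1.02 -0.59]
[ 0.03457327 -0.04466858 -0.99840343]
```

View pics/w18.png

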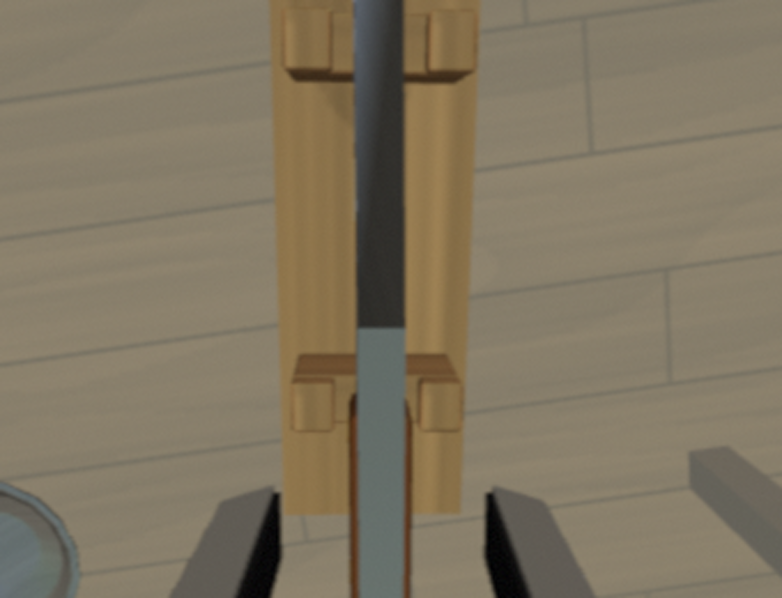

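Call:
{"api": "step_arm", "payload": {"motion": [{"x": 0, "y": 0, "z": 0, "spin": 0}, {"x": 0, "y": 0, "z": 0, "spin": 0}, {"x": 0, "y": 0, "z": 0, "spin": 0}, {"x": 0, "y": 0, "z": 0, "spin": 0}, {"x": 0, "y": 0, "z": 0, "spin": 0}], "gripper": 0, "squeeze": 50}}

```text
time_s: 22.9
tcp_pos: [490.7, -334.3, 22.0]
orientation: [0.754, 0.656, -0.002, 0.029]
force: [0.0, -0.4, -1.7]
opening: 0.137
```

Call:
{"api": "step_arm", "payload": {"motion": [{"x": 0, "y": 0, "z": -0.003, "spin": 0}, {"x": 0, "y": 0, "z": -0.007, "spin": 0}, {"x": 0, "y": 0, "z": -0.01, "spin": 0}, {"x": 0, "y": 0, "z": -0.012, "spin": 0}, {"x": 0, "y": 0, "z": -0.006, "spin": 0}]}}

```text
time_s: 23.52
tcp_pos: [488.6, -331.8, 61.5]
orientation: [0.754, 0.657, -0.002, 0.028]
force: [0.3, -0.3, -2.7]
opening: 0.141
```

```bash
python3 - <<'E'
from h import *
s=st();print(R.from_quat(s["orientation"]).as_matrix()[:,2])
snap("wrist","w19.png",(150,0,490,320),1.8)
snap("scene","s19.png",(190,130,350,250),5)
E
```

```text
t23.52 tcp [ 488.6 -331.8   61.5] xaxis-yaw 82.07 tilt 3.16 F [ 0.29 -0.32 -2.65] Tq [-0.076 -0.064 -0.024] open 0.141 q [-0.74  0.33  1.66 -0.01  1.1  -0.59]
[ 0.03336406 -0.04396804 -0.99847566]
```

View pics/w19.png

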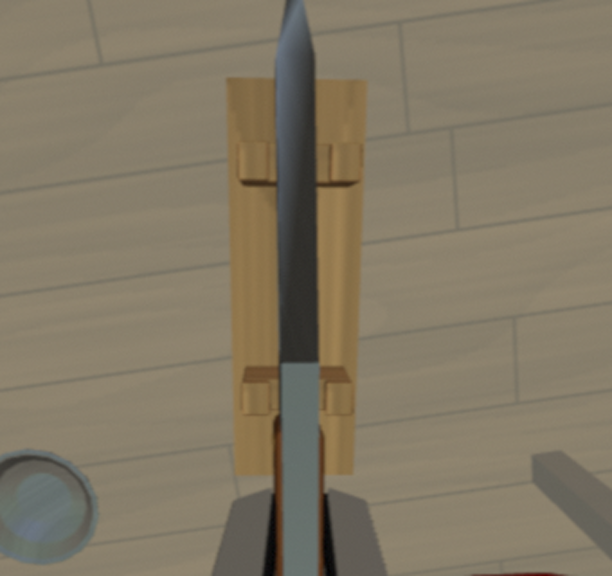

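View pics/s19.png

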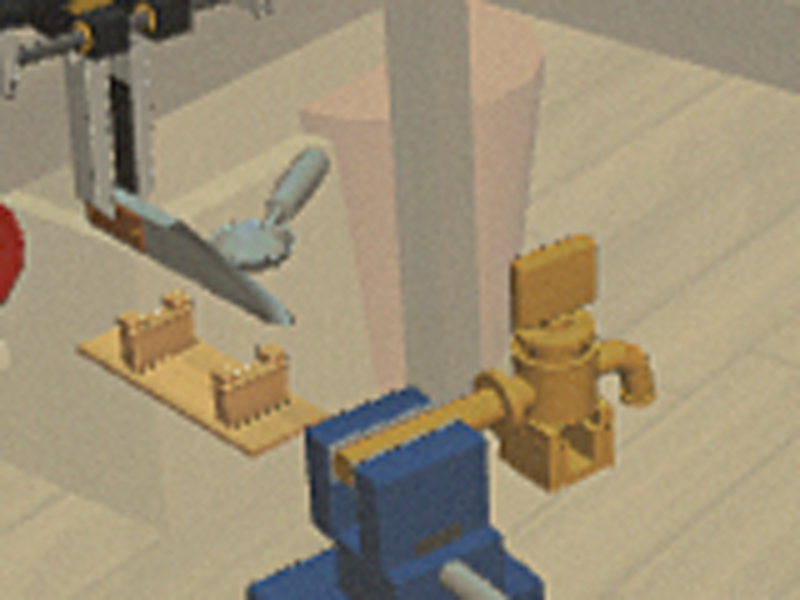

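```bash
python3 - <<'E'
from h import *
k=cam("wrist");s=robot.observe();Rm=R.from_quat(s["orientation"]).as_matrix()
f=lambda x,y:(150+x/1.8,0+y/1.8)
A=onz(f(302.5,560),92.3,k);B=onz(f(299.5,362),92.3,k);P=onz(f(296,50),80,k);Q=onz(f(294,2),73.5,k)
for a in (A,B,P,Q):print(a.round(1),(Rm.T@(a-s["tcp_pos"])).round(1))
for d in (B-A,Q-A,Q-B):print(np.linalg.norm(d),np.degrees(np.arctan2(d[1],d[0])))
S=cam("scene");print((proj(Q,S)-[190,130])*5,(proj(s["tcp_pos"],S)-[190,130])*5)
E
```

```text
[ 488.6 -340.1   92.3] [ -9.2   2.1 -30.4]
[ 495.7 -282.1   92.3] [ 49.1   1.3 -32.7]
[ 505.8 -207.    80. ] [125.3   0.5 -23.4]
[ 507.2 -195.    73.5] [137.7   0.  -17.4]
58.3991892473059 82.9619844342132
147.50778959703837 82.69250859307472
89.89456883047991 82.51348773882212
[[281.29277776 313.78454184]] [[112.96081918 242.85448937]]
```

```bash
python3 - <<'E'
from h import *
go((452.3,-217.6,61.5),75.3)
E
```

```text
shift tool m [ 0.1082 -0.0517 -0.0063] spin 0.1181
```

Call:
{"api": "step_arm", "payload": {"motion": [{"x": 0.013, "y": -0.006, "z": 0, "spin": 0.02}, {"x": 0.024, "y": -0.01, "z": -0.001, "spin": 0.03}, {"x": 0.028, "y": -0.01, "z": -0.001, "spin": 0.03}, {"x": 0.023, "y": -0.008, "z": -0.001, "spin": 0.02}, {"x": 0.012, "y": -0.003, "z": 0, "spin": 0.01}]}}

```text
time_s: 24.25
tcp_pos: [467.4, -220.3, 56.8]
orientation: [0.791, 0.611, -0.001, 0.025]
force: [0.4, 0.1, -2.4]
opening: 0.142
```

```bash
python3 - <<'E'
from h import *
s=st();print(R.from_quat(s["orientation"]).as_matrix()[:,2])
go((452.3,-217.6,61.5),75.3)
snap("wrist","w20.png",(150,0,490,320),1.8)
snap("scene","s20.png",(190,130,350,250),5)
E
```

```text
t24.25 tcp [ 467.4 -220.3   56.8] xaxis-yaw 75.30 tilt 2.87 F [ 0.38  0.09 -2.38] Tq [-0.072 -0.048  0.05 ] open 0.142 q [-0.6   0.2   1.84 -0.02  1.06 -0.33]
[ 0.02952573 -0.04036166 -0.9987488 ]
shift tool m [-0.0013 -0.0151 -0.0052] spin -0.0
```

View pics/w20.png

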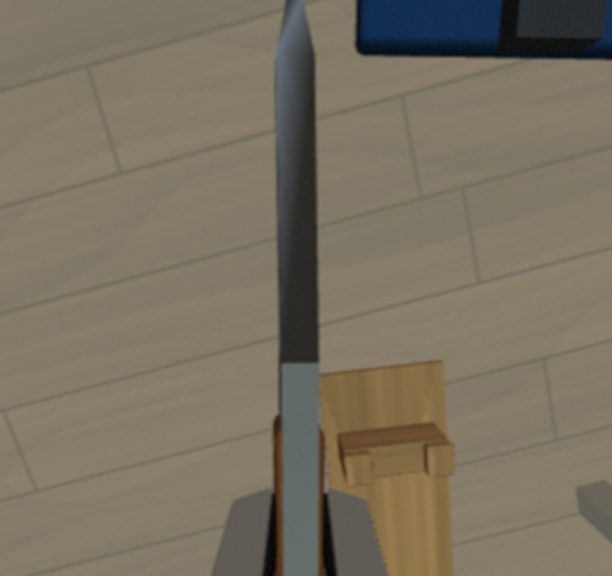

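View pics/s20.png

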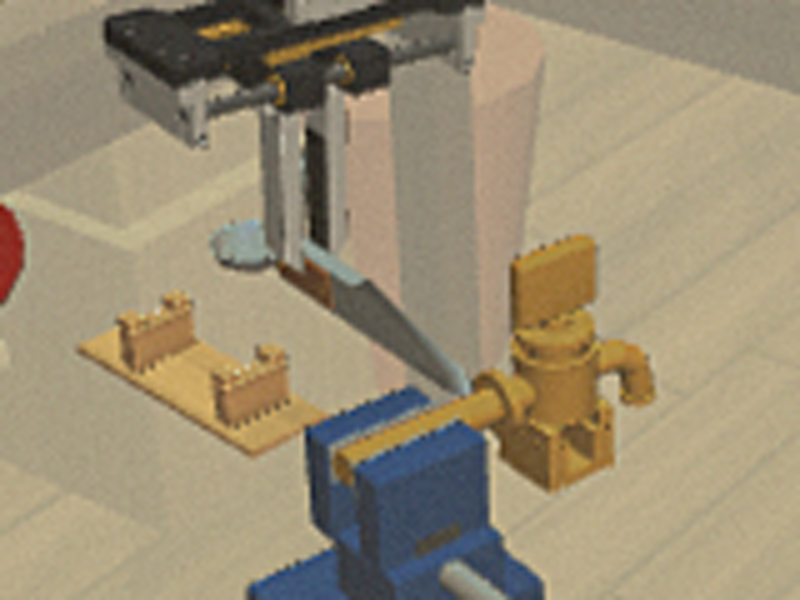

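```bash
cat >> h.py <<'E'
def drift(s=None,dyaw=0.5,pitch0=-0.0394,L=140):
    s=s or robot.observe(); Rm=R.from_quat(s["orientation"]).as_matrix()
    g=s["tcp_pos"]-19*Rm[:,2]
    yaw=np.arctan2(Rm[1,0],Rm[0,0])+np.radians(dyaw)
    xz=Rm[2,0]-pitch0
    u=np.array([np.cos(yaw),np.sin(yaw),xz])
    tip=g+L*u-np.array([0,0,12.9]); under=g[2]-12.9
    ax=np.array([498,-38.3,48]); ty=np.radians(75.7)
    v=np.array([np.cos(ty),np.sin(ty)]);n=np.array([np.sin(ty),-np.cos(ty)])
    d=tip-ax
    print("tip",tip.round(1),"along slot",round(float(d[:2]@v),1),"lateral(+x)",round(float(d[:2]@n),1),"grip lateral",round(float((g-ax)[:2]@n),1),"yaw",round(np.degrees(yaw),2),"under@grip",round(under,1),"pitch",round(xz,4))
    return tip
E
python3 - <<'E'
from h import *
t=drift();S=cam("scene");print((proj(t,S)-[190,130])*5, (proj(t+[0,0,5],S)-[190,130])*5)
go((453.2,-218.4,58),75.3)
im=cv2.imread("pics/raw_s20.png");cv2.imwrite("pics/s20z.png",cv2.resize(im[180:235,240:330],None,fx=8,fy=8,interpolation=cv2.INTER_CUBIC))
E
```

```text
tip [501.3 -84.1  64. ] along slot -43.5 lateral(+x) 14.5 grip lateral 15.0 yaw 75.87 under@grip 62.9 pitch 0.0078
[[465.15882302 394.51981485]] [[464.79004322 385.61667826]]
shift tool m [-0.0015 -0.0146 -0.0017] spin 0.0013
```

View pics/s20z.png

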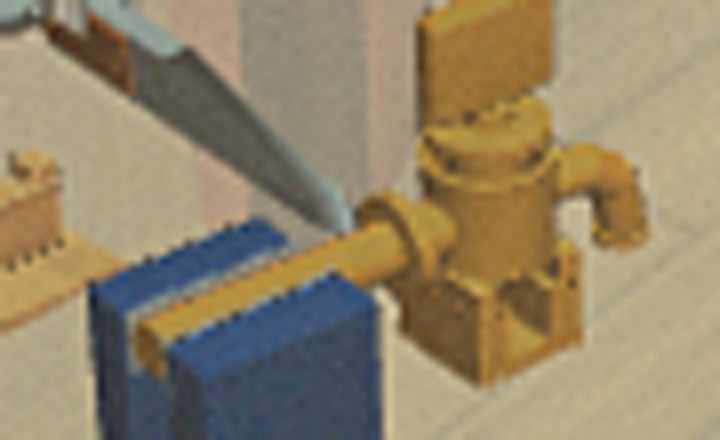

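Call:
{"api": "step_arm", "payload": {"motion": [{"x": 0, "y": -0.003, "z": 0, "spin": 0}, {"x": -0.0005, "y": -0.005, "z": 0.001, "spin": 0}, {"x": -0.0005, "y": -0.004, "z": 0.003, "spin": 0}, {"x": -0.0005, "y": -0.002, "z": 0.003, "spin": 0}, {"x": 0, "y": 0, "z": 0.002, "spin": 0}]}}

```text
time_s: 24.98
tcp_pos: [453.6, -221.6, 47.1]
orientation: [0.792, 0.61, -0.001, 0.026]
force: [0.5, 0.0, -1.4]
opening: 0.141
```

```bash
python3 - <<'E'
from h import *
s=st();drift()
snap("scene","s21.png",(240,180,340,255),8)
snap("top","t21.png",(320,220,440,310),6)
E
```

```text
t24.98 tcp [ 453.6 -221.6   47.1] xaxis-yaw 75.24 tilt 2.99 F [ 0.49  0.04 -1.44] Tq [-0.087 -0.005  0.018] open 0.141 q [-0.61  0.19  1.88 -0.02  1.03 -0.35]
tip [487.5 -85.1  54.1] along slot -47.9 lateral(+x) 1.4 grip lateral 1.5 yaw 75.74 under@grip 53.2 pitch 0.0063
```

View pics/s21.png

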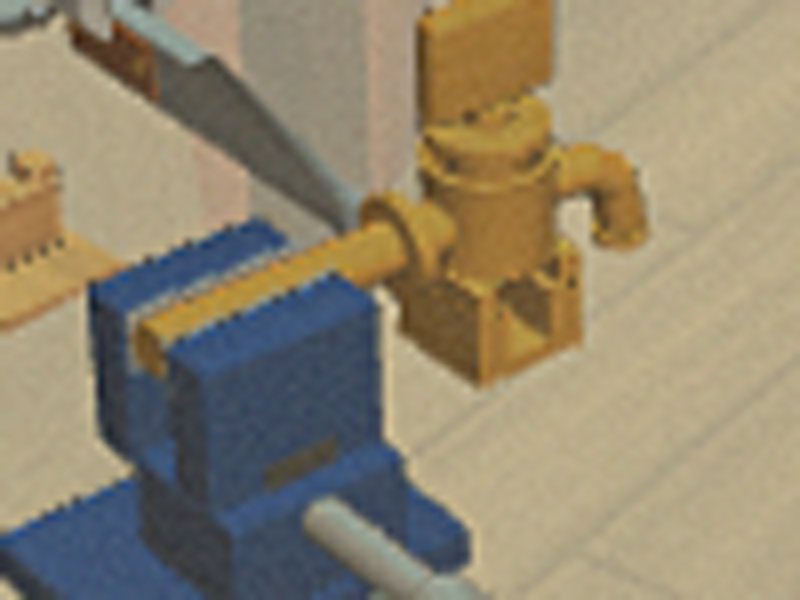

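View pics/t21.png

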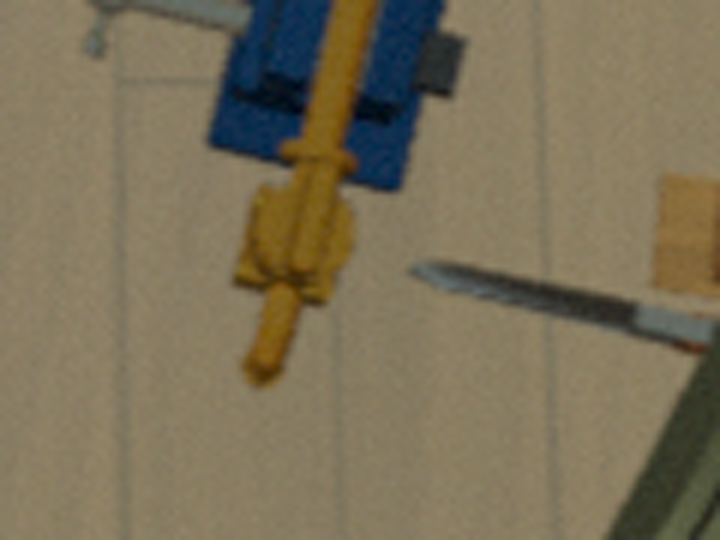

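```bash
python3 - <<'E'
from h import *
T=cam("top");f=lambda x,y:(320+x/6,220+y/6)
print("tip",onz(f(412,268),57,T))
print("grip front top",onz(f(637,315),78,T))
inv=lambda P:(proj(P,T)-[320,220])*6
for P in ([498,-38.3,107],[498,-38.3,160],[498,-38.3,70],[487.5,-85.1,57]): print(P,inv(P))
import itertools
v=np.array([.247,.969]);n=np.array([.969,-.247])
for a,b in itertools.product((-19.5,19.5),(-19.5,19.5)):
    p=np.array([498,-38.3])+a*v+b*n;print("foot v%g n%g"%(a,b),inv([p[0],p[1],80]),inv([p[0],p[1],62]))
E
```

```text
tip [484.63193899 -88.33317844  57.        ]
grip front top [ 462.69511138 -174.79254736   78.        ]
[498, -38.3, 107] [[300.88442324 220.80615051]]
[498, -38.3, 160] [[315.40127093 202.92224195]]
[498, -38.3, 70] [[291.46382284 232.41178004]]
[487.5, -85.1, 57] [[403.84919135 261.04363812]]
foot v-19.5 n-19.5 [[330.69505379 288.19192836]] [[325.7089163  292.87290167]]
foot v-19.5 n19.5 [[352.22061099 193.91545689]] [[346.95920669 199.88943087]]
foot v19.5 n-19.5 [[235.42660151 264.92903228]] [[231.78033768 269.93336818]]
foot v19.5 n19.5 [[257.4299989  170.83413077]] [[253.49515382 177.12645539]]
```

Call:
{"api": "step_arm", "payload": {"motion": [{"x": 0.001, "y": -0.001, "z": 0.001, "spin": 0}, {"x": 0.003, "y": -0.0008, "z": 0.001, "spin": 0}, {"x": 0.005, "y": 0, "z": 0.0005, "spin": 0}, {"x": 0.006, "y": 0, "z": 0, "spin": 0}, {"x": 0.003, "y": 0, "z": 0, "spin": 0}]}}

```text
time_s: 25.7
tcp_pos: [457.3, -202.5, 43.9]
orientation: [0.791, 0.611, -0.001, 0.026]
force: [-1.5, 0.0, -1.9]
opening: 0.139
```

```bash
python3 - <<'E'
from h import *
s=st();drift()
snap("top","t22.png",(320,220,440,310),6)
snap("wrist","w22.png",(150,0,490,320),1.8)
E
```

```text
t25.70 tcp [ 457.3 -202.5   43.9] xaxis-yaw 75.27 tilt 3.00 F [-1.47  0.02 -1.9 ] Tq [-0.083 -0.026 -0.022] open 0.139 q [-0.58  0.18  1.89 -0.02  1.02 -0.31]
tip [491.2 -66.   50.9] along slot -28.5 lateral(+x) 0.2 grip lateral 0.4 yaw 75.77 under@grip 50.0 pitch 0.0065
```

View pics/t22.png

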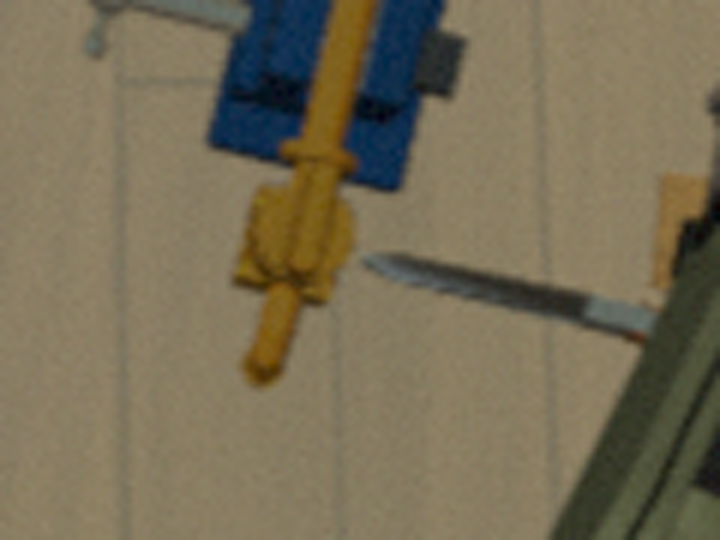

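View pics/w22.png

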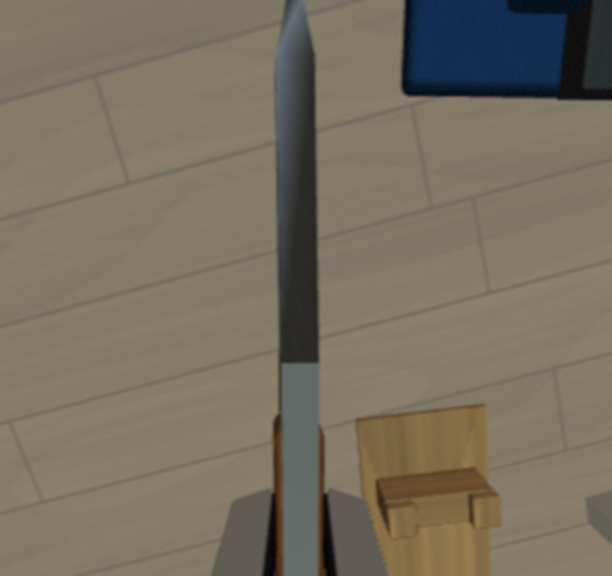

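Call:
{"api": "step_arm", "payload": {"motion": [{"x": 0.003, "y": 0, "z": 0, "spin": 0}, {"x": 0.005, "y": 0, "z": 0, "spin": 0}, {"x": 0.005, "y": 0, "z": 0, "spin": 0}, {"x": 0.004, "y": 0, "z": 0, "spin": 0}, {"x": 0.002, "y": 0, "z": 0, "spin": 0}]}}

```text
time_s: 26.42
tcp_pos: [462.5, -183.1, 43.4]
orientation: [0.791, 0.611, -0.001, 0.026]
force: [0.1, 1.1, -2.8]
opening: 0.143
```

```bash
python3 - <<'E'
from h import *
s=st();drift()
snap("top","t23.png",(320,220,440,310),6)
snap("scene","s23.png",(240,180,340,255),8)
E
```

```text
t26.43 tcp [ 462.5 -183.1   43.4] xaxis-yaw 75.27 tilt 3.02 F [ 0.09  1.05 -2.8 ] Tq [-0.105  0.004 -0.004] open 0.143 q [-0.54  0.18  1.89 -0.02  1.02 -0.27]
tip [496.4 -46.6  50.3] along slot -8.4 lateral(+x) 0.5 grip lateral 0.6 yaw 75.77 under@grip 49.4 pitch 0.0064
```

View pics/t23.png

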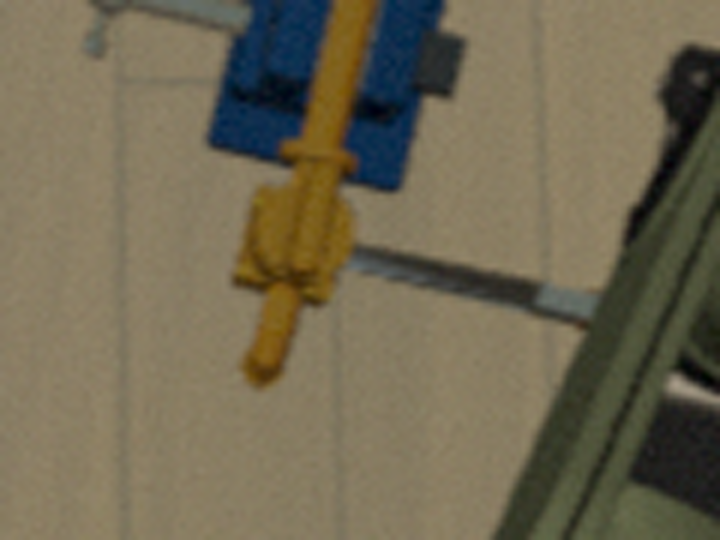

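View pics/s23.png

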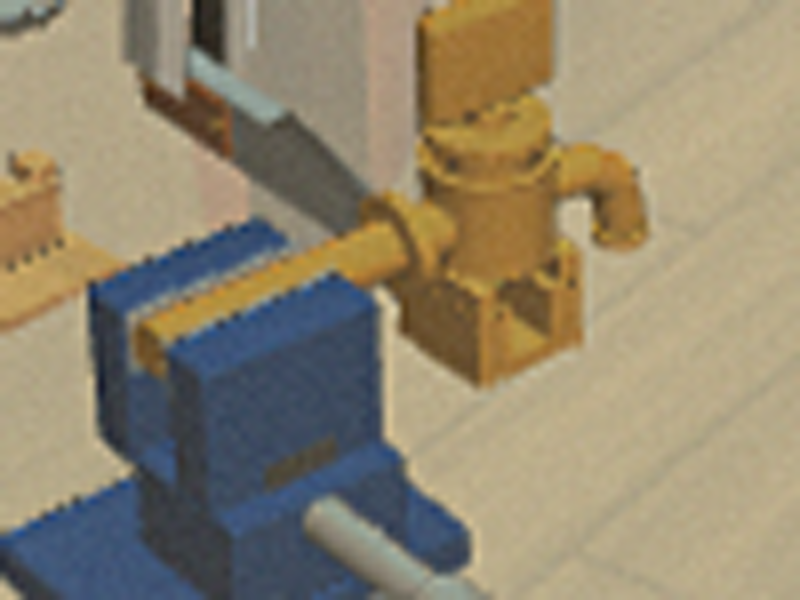

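Call:
{"api": "step_arm", "payload": {"motion": [{"x": 0.003, "y": -0.0003, "z": 0.0004, "spin": 0}, {"x": 0.005, "y": 0, "z": 0.0003, "spin": 0}, {"x": 0.005, "y": 0, "z": 0, "spin": 0}, {"x": 0.004, "y": 0, "z": 0, "spin": 0}, {"x": 0.002, "y": 0, "z": 0, "spin": 0}]}}

```text
time_s: 27.15
tcp_pos: [466.9, -163.6, 41.8]
orientation: [0.791, 0.611, -0.001, 0.026]
force: [-0.5, -0.8, -2.5]
opening: 0.141
```

```bash
python3 - <<'E'
from h import *
s=st();drift()
snap("wrist","w24.png",(150,0,490,320),1.8)
snap("scene","s24.png",(240,180,340,255),8)
E
```

```text
t27.15 tcp [ 466.9 -163.6   41.8] xaxis-yaw 75.27 tilt 2.98 F [-0.46 -0.78 -2.51] Tq [-0.079  0.092  0.079] open 0.141 q [-0.5   0.18  1.9  -0.03  1.02 -0.23]
tip [500.8 -27.1  48.8] along slot 11.5 lateral(+x) -0.1 grip lateral 0.1 yaw 75.77 under@grip 47.9 pitch 0.0063
```

View pics/w24.png

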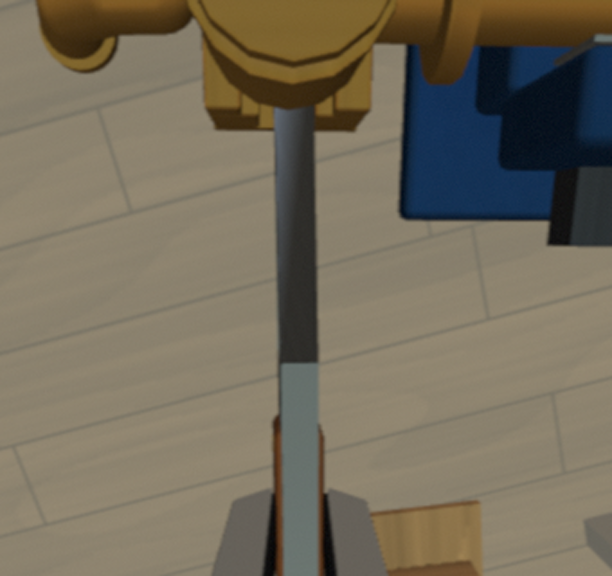

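View pics/s24.png

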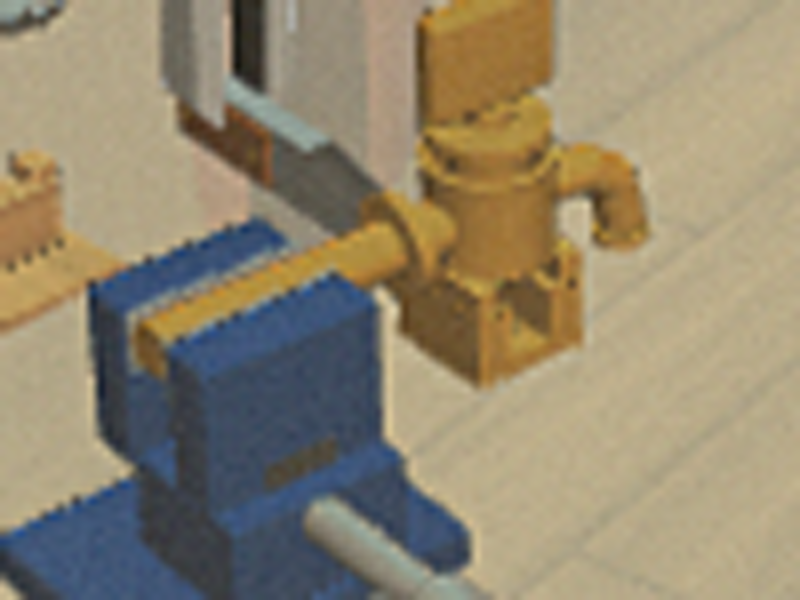

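Call:
{"api": "step_arm", "payload": {"motion": [{"x": 0.001, "y": 0.0007, "z": 0, "spin": 0}, {"x": 0.003, "y": 0.0007, "z": 0, "spin": 0}, {"x": 0.003, "y": 0, "z": 0, "spin": 0}, {"x": 0.002, "y": 0, "z": 0, "spin": 0}, {"x": 0.001, "y": 0, "z": 0, "spin": 0}]}}

```text
time_s: 27.88
tcp_pos: [470.0, -153.9, 41.3]
orientation: [0.791, 0.611, -0.002, 0.025]
force: [-1.6, 0.1, -1.8]
opening: 0.139
```

```bash
python3 - <<'E'
from h import *
s=st();drift()
snap("wrist","w25.png",(250,0,410,120),5)
E
```

```text
t27.88 tcp [ 470.  -153.9   41.3] xaxis-yaw 75.29 tilt 2.90 F [-1.59  0.06 -1.84] Tq [-0.069  0.26   0.117] open 0.139 q [-0.47  0.18  1.9  -0.03  1.02 -0.2 ]
tip [503.9 -17.4  48.2] along slot 21.7 lateral(+x) 0.5 grip lateral 0.7 yaw 75.79 under@grip 47.4 pitch 0.0058
```

View pics/w25.png

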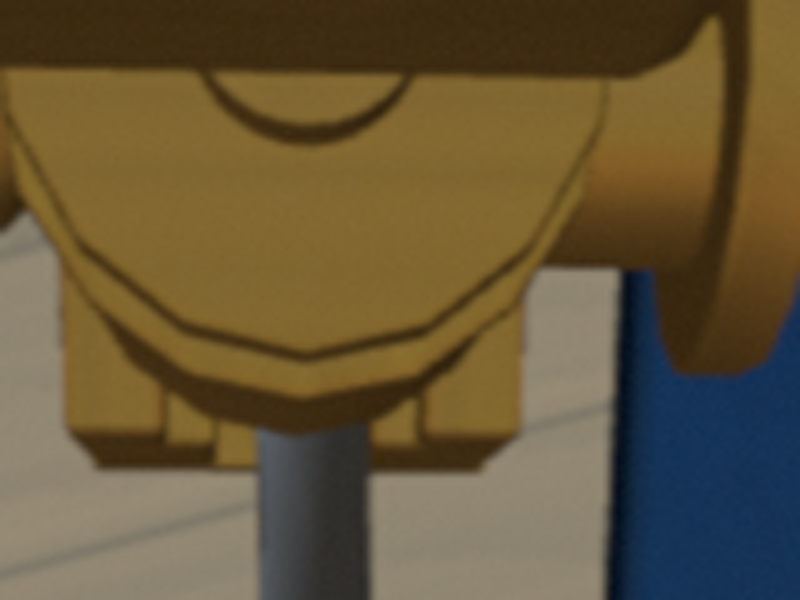

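Call:
{"api": "step_arm", "payload": {"motion": [{"x": 0, "y": -0.001, "z": 0, "spin": 0}, {"x": 0, "y": -0.001, "z": 0, "spin": 0}, {"x": 0.001, "y": 0, "z": 0, "spin": 0}, {"x": 0.001, "y": 0, "z": 0, "spin": 0}, {"x": 0.0, "y": 0, "z": 0, "spin": 0}]}}

```text
time_s: 28.55
tcp_pos: [469.8, -151.5, 41.7]
orientation: [0.792, 0.61, -0.001, 0.026]
force: [-0.5, -0.4, -2.2]
opening: 0.143
```

```bash
python3 - <<'E'
from h import *
s=st();drift()
snap("wrist","w26.png",(250,0,410,120),5)
E
```

```text
t28.55 tcp [ 469.8 -151.5   41.7] xaxis-yaw 75.23 tilt 3.01 F [-0.5  -0.39 -2.2 ] Tq [-0.025  0.092  0.005] open 0.143 q [-0.47  0.18  1.9  -0.03  1.02 -0.2 ]
tip [503.7 -15.   48.6] along slot 24.0 lateral(+x) -0.2 grip lateral -0.2 yaw 75.73 under@grip 47.7 pitch 0.0064
```

View pics/w26.png

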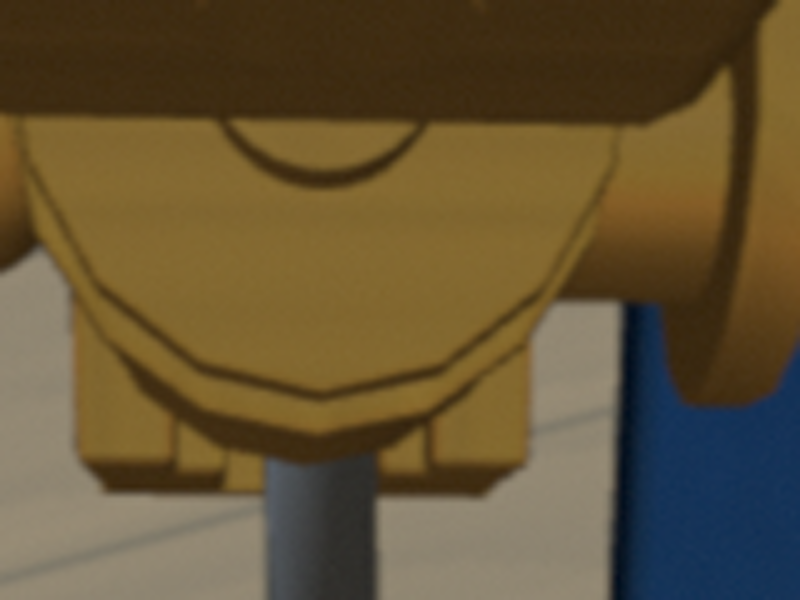

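Call:
{"api": "step_arm", "payload": {"motion": [{"x": 0, "y": -0.0006, "z": 0, "spin": 0}, {"x": 0.001, "y": -0.0006, "z": 0, "spin": 0}, {"x": 0.001, "y": 0, "z": 0, "spin": 0}, {"x": 0.001, "y": 0, "z": 0, "spin": 0}, {"x": 0.0005, "y": 0, "z": 0, "spin": 0}]}}

```text
time_s: 29.22
tcp_pos: [470.1, -147.8, 41.7]
orientation: [0.792, 0.61, -0.0, 0.027]
force: [-0.2, 0.1, -2.0]
opening: 0.139
```

```bash
python3 - <<'E'
from h import *
s=st();drift()
E
```

```text
t29.23 tcp [ 470.1 -147.8   41.7] xaxis-yaw 75.20 tilt 3.06 F [-0.17  0.09 -2.05] Tq [-0.018 -0.034 -0.029] open 0.139 q [-0.46  0.17  1.91 -0.03  1.02 -0.19]
tip [504.  -11.3  48.7] along slot 27.7 lateral(+x) -0.8 grip lateral -0.8 yaw 75.7 under@grip 47.8 pitch 0.0064
```

Call:
{"api": "step_arm", "payload": {"motion": [{"x": 0.001, "y": 0, "z": 0.0002, "spin": 0}, {"x": 0.001, "y": 0, "z": 0.0002, "spin": 0}, {"x": 0.001, "y": 0, "z": 0.0002, "spin": 0}, {"x": 0.001, "y": 0, "z": 0, "spin": 0}, {"x": 0.0005, "y": 0, "z": 0, "spin": 0}]}}

```text
time_s: 29.85
tcp_pos: [471.6, -143.3, 41.2]
orientation: [0.792, 0.61, -0.0, 0.027]
force: [-0.2, -1.0, -1.4]
opening: 0.138
```

```bash
python3 - <<'E'
from h import *
s=st();drift()
snap("scene","s27.png",(240,180,340,255),8)
E
```

```text
t29.85 tcp [ 471.6 -143.3   41.2] xaxis-yaw 75.20 tilt 3.09 F [-0.24 -0.98 -1.36] Tq [-0.064  0.042  0.02 ] open 0.138 q [-0.45  0.17  1.91 -0.03  1.01 -0.18]
tip [505.5  -6.8  48.1] along slot 32.4 lateral(+x) -0.5 grip lateral -0.5 yaw 75.7 under@grip 47.2 pitch 0.0062
```

View pics/s27.png

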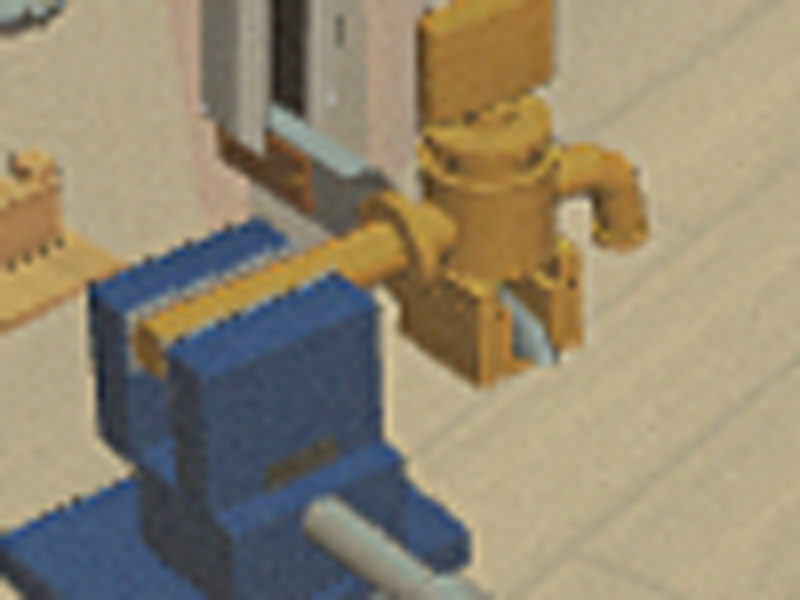

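Call:
{"api": "step_arm", "payload": {"motion": [{"x": 0.0008, "y": 0, "z": 0, "spin": 0}, {"x": 0.0008, "y": 0, "z": 0, "spin": 0}, {"x": 0.0008, "y": 0, "z": 0, "spin": 0}, {"x": 0.0008, "y": 0, "z": 0, "spin": 0}, {"x": 0.0008, "y": 0, "z": 0, "spin": 0}]}}

```text
time_s: 30.52
tcp_pos: [472.7, -139.9, 41.3]
orientation: [0.792, 0.61, -0.001, 0.028]
force: [-0.7, -2.4, -0.1]
opening: 0.14
```

```bash
python3 - <<'E'
from h import *
s=st();drift()
E
```

```text
t30.52 tcp [ 472.7 -139.9   41.3] xaxis-yaw 75.22 tilt 3.15 F [-0.74 -2.4  -0.14] Tq [-0.368  0.115  0.014] open 0.140 q [-0.44  0.17  1.91 -0.03  1.01 -0.17]
tip [506.6  -3.4  48. ] along slot 36.0 lateral(+x) -0.3 grip lateral -0.2 yaw 75.72 under@grip 47.3 pitch 0.0049
```

Call:
{"api": "step_arm", "payload": {"motion": [{"x": 0.0009, "y": 0, "z": 0, "spin": 0}, {"x": 0.0009, "y": 0, "z": 0, "spin": 0}, {"x": 0.0009, "y": 0, "z": 0, "spin": 0}, {"x": 0.0009, "y": 0, "z": 0, "spin": 0}, {"x": 0.0009, "y": 0, "z": 0, "spin": 0}]}}

```text
time_s: 31.15
tcp_pos: [473.5, -138.4, 41.7]
orientation: [0.791, 0.611, -0.003, 0.03]
force: [-1.5, -5.4, -0.3]
opening: 0.141
```

```bash
python3 - <<'E'
from h import *
s=st();drift()
E
```

```text
t31.15 tcp [ 473.5 -138.4   41.7] xaxis-yaw 75.30 tilt 3.40 F [-1.54 -5.45 -0.25] Tq [-1.052  0.379  0.013] open 0.141 q [-0.44  0.17  1.9  -0.04  1.01 -0.16]
tip [507.3  -1.8  47.6] along slot 37.7 lateral(+x) -0.1 grip lateral 0.2 yaw 75.8 under@grip 47.8 pitch -0.0011
```

Call:
{"api": "step_arm", "payload": {"motion": [{"x": 0.0013, "y": 0, "z": 0, "spin": 0}, {"x": 0.0014, "y": 0, "z": 0, "spin": 0}, {"x": 0.0014, "y": 0, "z": 0, "spin": 0}, {"x": 0.0014, "y": 0, "z": 0, "spin": 0}, {"x": 0.0014, "y": 0, "z": 0, "spin": 0}]}}

```text
time_s: 31.78
tcp_pos: [473.8, -138.2, 42.1]
orientation: [0.79, 0.612, -0.008, 0.033]
force: [-2.4, -7.3, -0.8]
opening: 0.14
```

```bash
python3 - <<'E'
from h import *
s=st();drift()
E
```

```text
t31.77 tcp [ 473.8 -138.2   42.1] xaxis-yaw 75.45 tilt 3.94 F [-2.43 -7.25 -0.82] Tq [-1.329  0.462  0.021] open 0.140 q [-0.43  0.17  1.9  -0.05  1.01 -0.15]
tip [507.3  -1.2  46.2] along slot 38.2 lateral(+x) -0.2 grip lateral 0.4 yaw 75.95 under@grip 48.1 pitch -0.014
```

Call:
{"api": "step_arm", "payload": {"motion": [{"x": 0.0018, "y": 0, "z": 0, "spin": 0}, {"x": 0.0022, "y": 0, "z": 0, "spin": 0}, {"x": 0.0024, "y": 0, "z": 0, "spin": 0}, {"x": 0.0024, "y": 0, "z": 0, "spin": 0}, {"x": 0.0024, "y": 0, "z": 0, "spin": 0}]}}

```text
time_s: 32.4
tcp_pos: [474.4, -137.9, 42.6]
orientation: [0.789, 0.613, -0.016, 0.039]
force: [-4.1, -10.2, 0.3]
opening: 0.141
```

```bash
python3 - <<'E'
from h import *
s=st();drift()
E
```

```text
t32.40 tcp [ 474.4 -137.9   42.6] xaxis-yaw 75.67 tilt 4.89 F [ -4.14 -10.24   0.25] Tq [-1.803  0.668 -0.085] open 0.141 q [-0.41  0.18  1.9  -0.08  1.01 -0.12]
tip [ 5.074e+02 -4.000e-01  4.380e+01] along slot 39.0 lateral(+x) -0.2 grip lateral 0.9 yaw 76.17 under@grip 48.6 pitch -0.0345
```

Call:
{"api": "step_arm", "payload": {"motion": [{"x": 0.003, "y": 0, "z": 0, "spin": 0}, {"x": 0.0035, "y": 0, "z": 0, "spin": 0}, {"x": 0.0035, "y": 0, "z": 0, "spin": 0}, {"x": 0.0035, "y": 0, "z": 0, "spin": 0}, {"x": 0.0035, "y": 0, "z": 0, "spin": 0}]}}

```text
time_s: 33.02
tcp_pos: [475.5, -137.0, 43.5]
orientation: [0.786, 0.615, -0.028, 0.048]
force: [-3.9, -10.8, 0.1]
opening: 0.139
```

```bash
python3 - <<'E'
from h import *
s=st();drift()
snap("scene","s28.png",(240,160,340,235),8)
snap("wrist","w28.png",(150,0,490,320),1.8)
E
```

```text
t33.02 tcp [ 475.5 -137.    43.5] xaxis-yaw 75.94 tilt 6.38 F [ -3.91 -10.83   0.07] Tq [-1.708  0.576  0.057] open 0.139 q [-0.38  0.18  1.9  -0.11  1.01 -0.08]
tip [508.    1.2  40.6] along slot 40.8 lateral(+x) -0.0 grip lateral 1.8 yaw 76.44 under@grip 49.5 pitch -0.0636
```

View pics/s28.png

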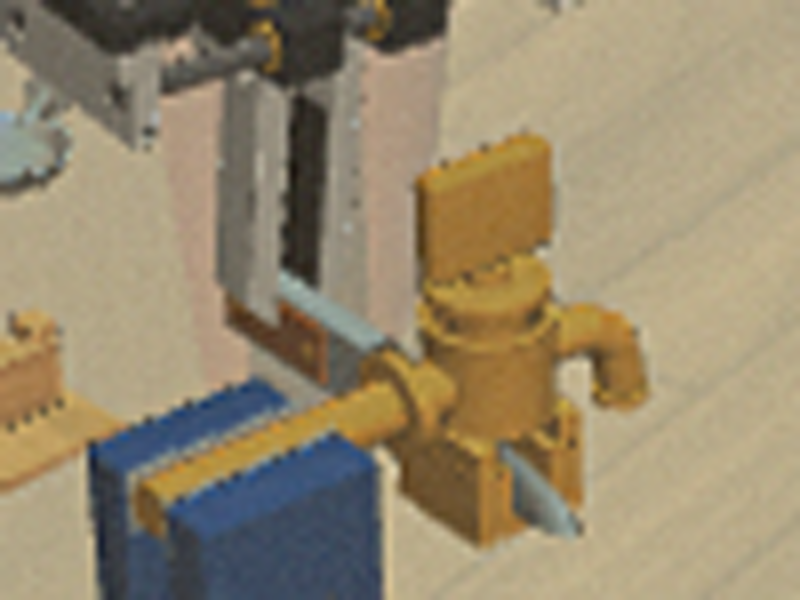

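View pics/w28.png

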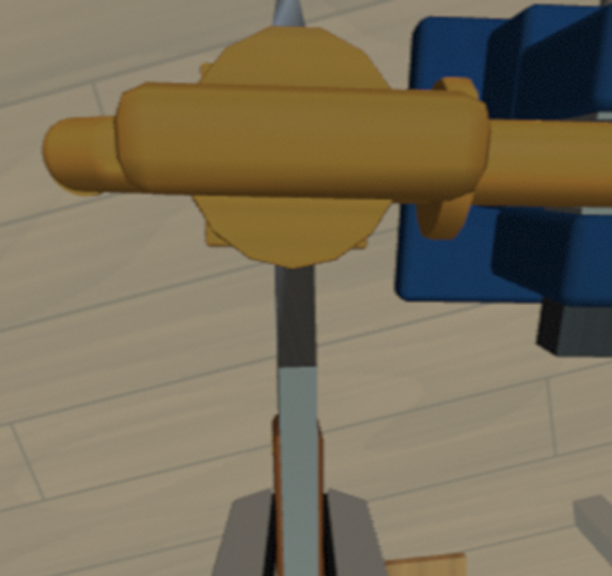

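Call:
{"api": "step_arm", "payload": {"motion": [{"x": 0.004, "y": 0, "z": 0, "spin": 0}, {"x": 0.005, "y": 0, "z": 0, "spin": 0}, {"x": 0.005, "y": 0, "z": 0, "spin": 0}, {"x": 0.005, "y": 0, "z": 0, "spin": 0}, {"x": 0.004, "y": 0, "z": 0, "spin": 0}]}}

```text
time_s: 33.75
tcp_pos: [480.6, -113.9, 42.0]
orientation: [0.787, 0.615, -0.028, 0.047]
force: [-3.8, -3.4, 3.9]
opening: 0.141
```

```bash
python3 - <<'E'
from h import *
s=st();drift()
snap("scene","s29.png",(240,160,340,235),8)
E
```

```text
t33.75 tcp [ 480.6 -113.9   42. ] xaxis-yaw 75.88 tilt 6.32 F [-3.79 -3.44  3.88] Tq [-0.428  0.552  0.042] open 0.141 q [-0.33  0.18  1.9  -0.12  1.02 -0.03]
tip [513.4  24.2  39.1] along slot 64.4 lateral(+x) -0.6 grip lateral 1.1 yaw 76.38 under@grip 48.0 pitch -0.0632
```

View pics/s29.png

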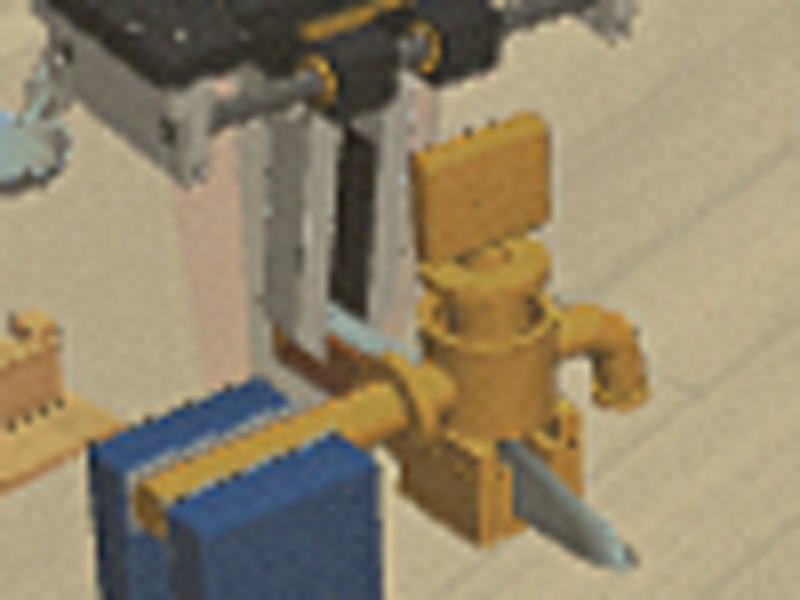

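Call:
{"api": "step_arm", "payload": {"motion": [{"x": 0, "y": -0.0006, "z": -0.0004, "spin": 0}, {"x": 0, "y": -0.0004, "z": -0.0003, "spin": 0}, {"x": 0, "y": 0, "z": 0, "spin": 0}, {"x": 0, "y": 0, "z": 0, "spin": 0}, {"x": 0, "y": 0, "z": 0, "spin": 0}]}}

```text
time_s: 34.42
tcp_pos: [480.7, -112.4, 42.7]
orientation: [0.787, 0.615, -0.027, 0.047]
force: [-1.8, -1.9, 2.1]
opening: 0.14
```

```bash
python3 - <<'E'
from h import *
s=st();drift()
snap("scene","s30.png",(240,150,340,225),8)
snap("wrist","w30.png",(150,0,490,320),1.8)
E
```

```text
t34.42 tcp [ 480.7 -112.4   42.7] xaxis-yaw 75.85 tilt 6.25 F [-1.77 -1.85  2.13] Tq [-0.096  0.18  -0.025] open 0.140 q [-0.33  0.18  1.9  -0.11  1.02 -0.03]
tip [513.4  25.7  40.1] along slot 65.8 lateral(+x) -0.9 grip lateral 0.7 yaw 76.35 under@grip 48.6 pitch -0.0611
```

View pics/s30.png

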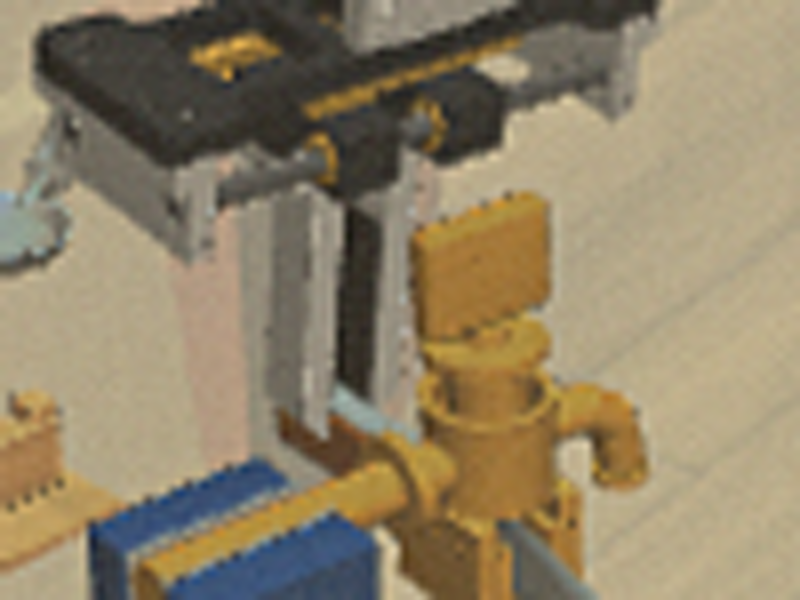

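View pics/w30.png

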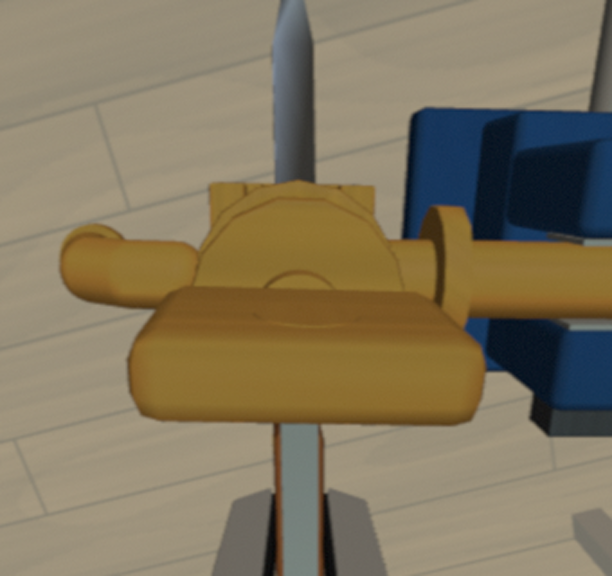

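Call:
{"api": "step_arm", "payload": {"motion": [{"x": 0.0015, "y": 0, "z": 0, "spin": 0}, {"x": 0.0018, "y": 0, "z": 0, "spin": 0}, {"x": 0.001, "y": 0, "z": 0, "spin": 0}, {"x": 0, "y": 0, "z": 0, "spin": 0}, {"x": 0, "y": 0, "z": 0, "spin": 0}]}}

```text
time_s: 35.15
tcp_pos: [481.6, -108.3, 42.3]
orientation: [0.787, 0.615, -0.027, 0.048]
force: [-2.6, -2.8, 2.8]
opening: 0.143
```

```bash
python3 - <<'E'
from h import *
s=st();drift()
E
```

```text
t35.15 tcp [ 481.6 -108.3   42.3] xaxis-yaw 75.86 tilt 6.27 F [-2.62 -2.8   2.83] Tq [-0.221  0.242  0.044] open 0.143 q [-0.32  0.18  1.9  -0.11  1.02 -0.02]
tip [514.4  29.9  39.7] along slot 70.1 lateral(+x) -1.0 grip lateral 0.6 yaw 76.36 under@grip 48.3 pitch -0.0617
```

Call:
{"api": "step_arm", "payload": {"motion": [{"x": 0, "y": -0.0006, "z": -0.0005, "spin": 0}, {"x": 0, "y": -0.0006, "z": -0.0005, "spin": 0}, {"x": 0, "y": 0, "z": 0, "spin": 0}, {"x": 0, "y": 0, "z": 0, "spin": 0}, {"x": 0, "y": 0, "z": 0, "spin": 0}]}}

```text
time_s: 35.78
tcp_pos: [481.4, -107.8, 43.4]
orientation: [0.787, 0.614, -0.026, 0.048]
force: [-1.5, -2.4, 1.5]
opening: 0.139
```

Call:
{"api": "step_arm", "payload": {"motion": [{"x": 0, "y": 0, "z": 0, "spin": 0}, {"x": 0, "y": 0, "z": 0, "spin": 0}, {"x": 0, "y": 0, "z": 0, "spin": 0}, {"x": 0, "y": 0, "z": 0, "spin": 0}, {"x": 0, "y": 0, "z": 0, "spin": 0}], "gripper": 40}}

```text
time_s: 36.4
tcp_pos: [480.8, -106.1, 42.4]
orientation: [0.787, 0.614, -0.026, 0.047]
force: [0.7, 0.2, 0.1]
opening: 0.399
```

```bash
python3 - <<'E'
from h import *
s=st();drift()
snap("scene","s31.png",(230,150,350,240),6.6)
snap("wrist","w31.png",(150,0,490,320),1.8)
E
```

```text
t36.40 tcp [ 480.8 -106.1   42.4] xaxis-yaw 75.83 tilt 6.12 F [0.72 0.25 0.07] Tq [ 0.014 -0.059  0.039] open 0.399 q [-0.32  0.18  1.9  -0.11  1.02 -0.02]
tip [513.6  32.   40.2] along slot 71.9 lateral(+x) -2.3 grip lateral -0.7 yaw 76.33 under@grip 48.4 pitch -0.0586
```

View pics/s31.png

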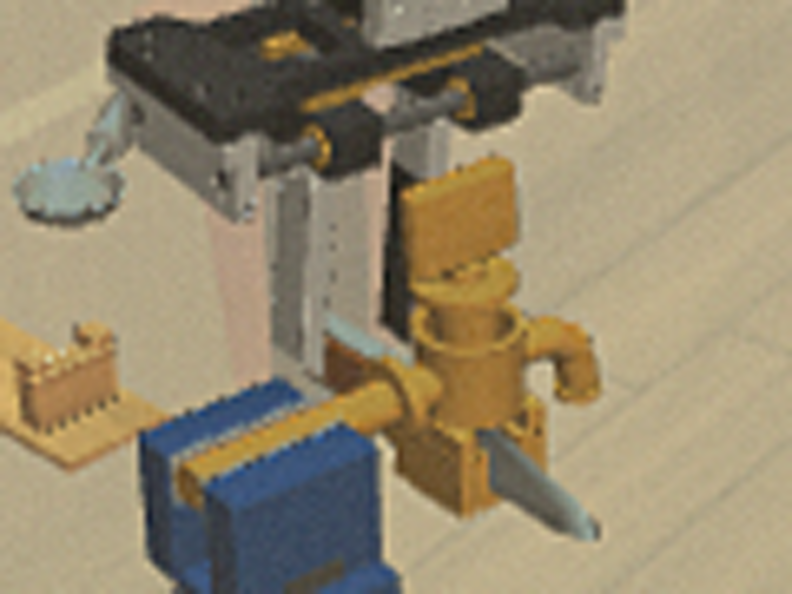

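View pics/w31.png

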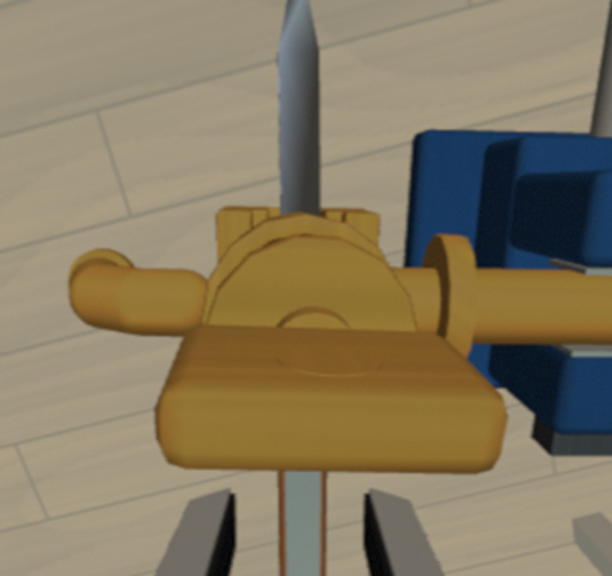

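Call:
{"api": "step_arm", "payload": {"motion": [{"x": -0.006, "y": 0, "z": -0.003, "spin": 0}, {"x": -0.01, "y": 0, "z": -0.01, "spin": 0}, {"x": -0.01, "y": 0, "z": -0.02, "spin": 0}, {"x": -0.01, "y": 0, "z": -0.025, "spin": 0}, {"x": -0.005, "y": 0, "z": -0.015, "spin": 0}]}}

```text
time_s: 37.12
tcp_pos: [468.1, -140.6, 122.3]
orientation: [0.787, 0.614, -0.026, 0.046]
force: [0.7, 0.3, -0.1]
opening: 0.401
```

```bash
python3 - <<'E'
from h import *
s=st()
snap("scene","s32.png",(230,140,350,230),6.6)
snap("wrist","w32.png")
snap("top","t32.png",(290,200,450,320),5)
E
```

```text
t37.12 tcp [ 468.1 -140.6  122.3] xaxis-yaw 75.82 tilt 6.11 F [ 0.68  0.34 -0.13] Tq [ 0.03  -0.026 -0.019] open 0.401 q [-0.4   0.05  1.85 -0.1   1.18 -0.12]
```

View pics/s32.png

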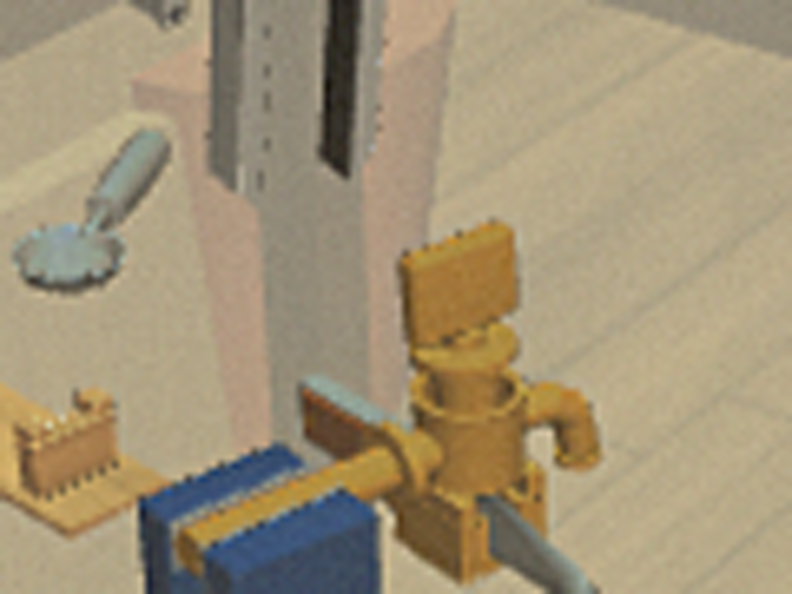

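View pics/w32.png

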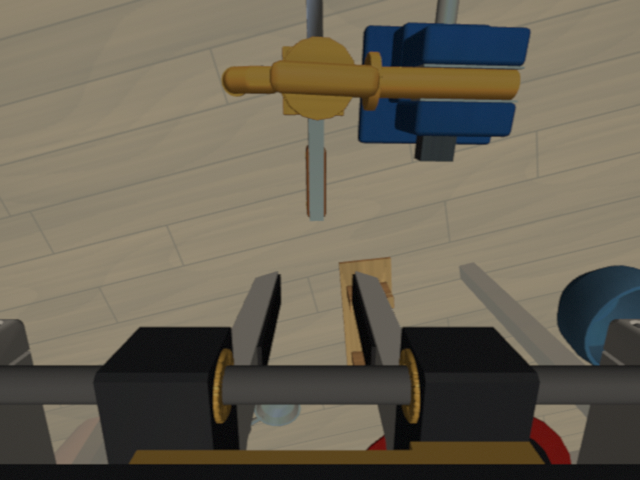

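View pics/t32.png

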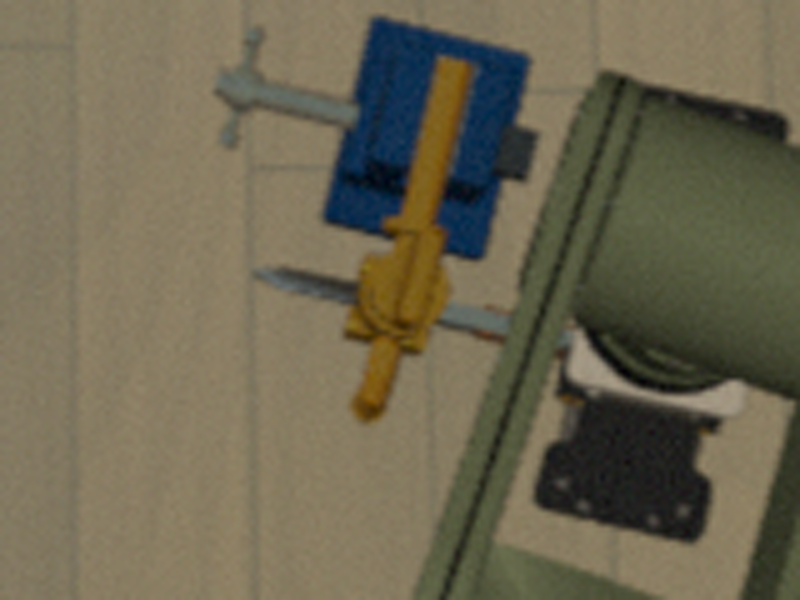

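```bash
python3 - <<'E'
from h import *
k=cam("wrist");S=cam("scene")
im=cv2.imread("pics/raw_w32.png");cv2.imwrite("pics/w32z.png",cv2.resize(im[20:140,220:400],None,fx=4.4,fy=4.4,interpolation=cv2.INTER_CUBIC))
snap("scene","s33.png",(260,150,330,230),7)
E
```

```text
(no output)
```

View pics/w32z.png

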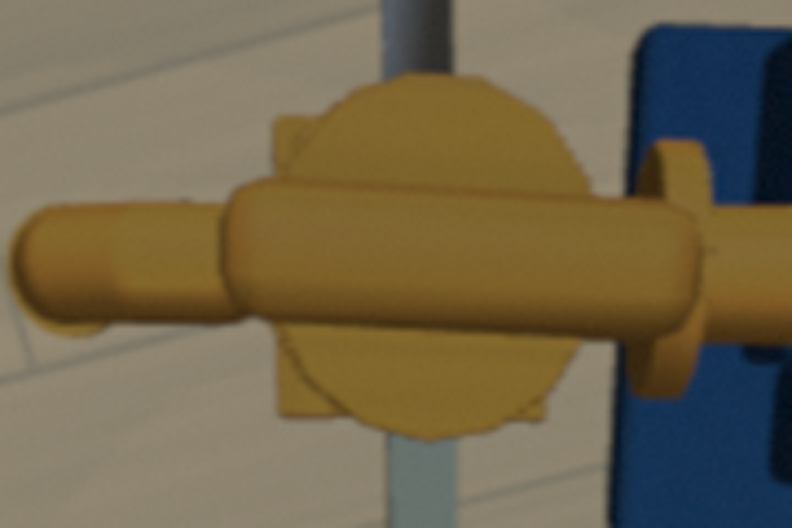

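View pics/s33.png

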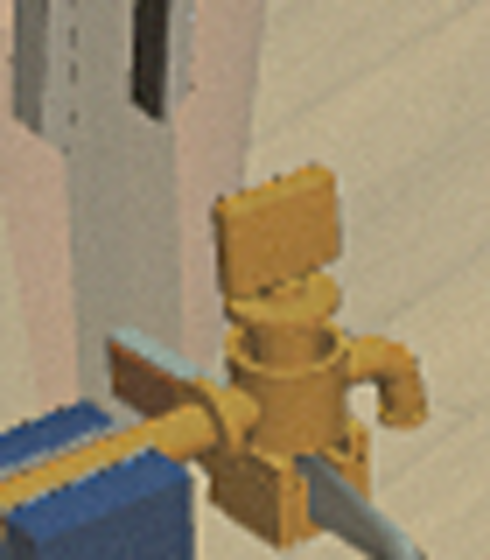

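```bash
python3 - <<'E'
from h import *
k=cam("wrist");f=lambda x,y:(220+x/4.4,20+y/4.4)
w=onz(f(462,258),166,k);c=onz(f(435,256),127,k);d=w-c
print(w,c,np.degrees(np.arctan2(np.hypot(d[0],d[1]),39)))
a=onz(f(240,255),166,k);b=onz(f(690,270),166,k);print(np.linalg.norm(a-b))
E
```

```text
[495.0653804  -38.77525211 166.        ] [495.07157218 -36.39215777 127.        ] 3.4967217099841865
38.72988143634467
```

```bash
python3 - <<'E'
from h import *
st(); print(robot.sign_off())
E
```

```text
t37.33 tcp [ 467.3 -139.5  120.1] xaxis-yaw 75.86 tilt 6.02 F [-0.45 -0.82 -0.02] Tq [ 0.026 -0.056  0.014] open 0.397 q [-0.4   0.06  1.85 -0.1   1.18 -0.12]
the job is handed in; nothing more can be done
None
```

I seated the new brass key in the tap, broke it free with the drift, and left it standing loose on the drift. I handed the job in at 37.3 s of the 72 s allowed. The sign-off reported no verdict.

- **Seating:** I lowered the key with its wing about 40° off the spout line. It first touched with its tail at about 62–63 mm. I then twisted it to and fro under a push of about 7 N at first, rising to 10.5 N. It drew in about 2 mm, with the wing within about 1° of the spout line by my camera measurement, and I let go.
- **Breaking free:** I pushed the drift along the slot. The push rose to about 11–12 N, the key broke free, and the push dropped to a few newtons.
- **Last checks (pictures):** the drift lies in the slot with about 70 mm of it past the barrel's axis. The key stands on it with its tail at roughly 70 mm; the limit is 74 mm. The gripper is clear of everything. I did not touch the old key or the tea things.

**What was off:**
- **Drift overshoot:** it slid about 20 mm further than needed when the key let go, and I then pushed it 4 mm more so it would balance. That is why the tail sits as high as it does.
- **Key lean:** I measured about 3.5° on the final picture, give or take 2°. The limit is 7°.
- **Gripper tilt:** it built up to about 6° during the push, because the moves give no way to correct tilt.
- **Camera disagreement:** the wrist and top cameras differed by up to about 6 mm, so I relied on what I felt at the key and on how parts sat relative to each other.

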